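# Load the colour-pot mixer and set its timer by clicks

## Task

The pot mixer stopped partway through its last run, so its timer dial still locks the clear hood: click the dial back to zero, lift the hood until it rests open on its stop, and stand every little screw-top colour pot from the table upright in a nest of its own. Then lower the hood fully shut and turn the dial clockwise exactly two clicks past zero for each pot in the mixer, letting go with it settled on that click. Do not knock over or shove the other things on the table.

Things in the scene. Friction and masses are not known exactly. Their poses are not given: they have to be found in the camera images.
- mixer: bench mixer: grey housing 200 mm deep (x), 335 mm wide (y), deck 62 mm above the table; fixed, ahead and right of the robot, turned by up to 13 degrees. Origin: at table height, 95 mm behind its front and 158 mm from its right side; x from its front (robot's side) to its back, y to its left, z up. Right part: four round nests under the clear hood; left part: the timer dial.
- timer (a joint): timer dial angle (rad): 0 at zero (its end stop), growing clockwise seen from above, to 10 clicks. A spring pawl gives a detent (click) every 0.5236 rad (30 degrees), about 0.1 N m to pass; let go, the dial settles in the nearest. Starts somewhere from click 2 to 5. The plate has a mark per click, longer at even ones, and a dot at zero, which lies 30 degrees clockwise of the mixer's front (-x), to its left.
- timer_grip (a point): point on the timer's upright axis at gripping height, 104 mm above the table. The knob is a black bar 48 mm long, 16 mm thick, 36 mm tall (81 to 117 mm above the table), on a round skirt 84 mm across: grip it across its thickness from above. The bar lies along the line from here to timer_pointer.
- timer_pointer (a point): point on the edge of the dial's skirt, 42 mm from its axis, at the outer end of the white pointer line, 81 mm above the table.
- interlock (a point): tip of the steel tab on the hood's left side, 71 mm above the table when shut. The dial's skirt lies over it and holds the hood shut; only at zero does the notch in the skirt stand over the tab, so that the hood can rise, or come fully down again.
- hood (a joint): angle of the clear hood (rad): 0 shut, 1.7 wide open on its stop. Hinged on its rear edge, 0.4 kg, hinge damped: let go below about 1.2 rad it sinks shut, beyond about 1.35 rad it leans back and comes to rest on its stop. Open, it stands up behind the nests: keep the gripper's body clear of it.
- hood_bar (a point): middle of the hood's handle, a round steel bar 12 mm thick, 110 mm long, along the mixer's y, 42 mm in front of the hood's front wall. Shut: 112 mm above the table, 221 mm in front of the hinge, 46 mm above it; wide open: 0.28 m above the table. Grip it from above, fingers before and behind it; it turns between the pads, so the tool may stay upright while the bar is led round the hinge.
- hood_hinge (a point): middle of the hood's hinge line, which runs along the mixer's y, 66 mm above the table.
- nest0 (a point): centre of the floor of round nest 0 (front left), 40 mm above the table; the nest is 71 mm wide and 22 mm deep, its rim 62 mm above the table; neighbours are 77 mm apart along the mixer's x and 98 mm along its y, so grip along y beside another pot.
- nest1 (a point): centre of the floor of round nest 1 (front right), 40 mm above the table; the nest is 71 mm wide and 22 mm deep, its rim 62 mm above the table; neighbours are 77 mm apart along the mixer's x and 98 mm along its y, so grip along y beside another pot.
- nest2 (a point): centre of the floor of round nest 2 (back left), 40 mm above the table; the nest is 71 mm wide and 22 mm deep, its rim 62 mm above the table; neighbours are 77 mm apart along the mixer's x and 98 mm along its y, so grip along y beside another pot.
- nest3 (a point): centre of the floor of round nest 3 (back right), 40 mm above the table; the nest is 71 mm wide and 22 mm deep, its rim 62 mm above the table; neighbours are 77 mm apart along the mixer's x and 98 mm along its y, so grip along y beside another pot.
- pot_a: little screw-top paint pot, a plain cylinder about 59 mm across and 58 mm tall, 140 g (hidden mass varies), heaviest at the bottom; origin at the centre of its underside, z up its axis. Grip it across its diameter from above, on its top third when it goes into a nest. Always there.
- pot_b: little screw-top paint pot, a plain cylinder about 59 mm across and 64 mm tall, 140 g (hidden mass varies), heaviest at the bottom; origin at the centre of its underside, z up its axis. Grip it across its diameter from above, on its top third when it goes into a nest. Not there in some starts.
- pot_c: little screw-top paint pot, a plain cylinder about 59 mm across and 70 mm tall, 140 g (hidden mass varies), heaviest at the bottom; origin at the centre of its underside, z up its axis. Grip it across its diameter from above, on its top third when it goes into a nest. Not there in some starts.
- pot_d: little screw-top paint pot, a plain cylinder about 59 mm across and 64 mm tall, 140 g (hidden mass varies), heaviest at the bottom; origin at the centre of its underside, z up its axis. Grip it across its diameter from above, on its top third when it goes into a nest. Not there in some starts.
- squeeze_tall: bystander: white squeeze bottle, 60 mm across and 230 mm tall, at the far left; origin under its centre
- jar_tall: bystander: green screw-top jar, 97 mm across and 185 mm tall, behind the mixer on the right; origin under its centre
- tube: bystander: tube of acrylic colour 118 x 37 x 30 mm, lying at the table's far edge behind the pots; origin under its centre. Further tins and jars (fixed, up to 160 mm tall) stand within 0.34 m of the robot's base and along the table's right edge, away from the work

How it is judged:
By the outcome, as a careful person would: the job done as asked, in the order asked, and still so for the second after the job is handed in, with the robot touching nothing.
Of pot_b, pot_c, pot_d only 1 to 3 are there at a start; the rules pass over those that are not, and their reading is None.
At some moment in a run one of pot_a, pot_b, pot_c, pot_d may be knocked a few centimetres aside while the robot is not near it.
Once in a run the grip may slacken for a moment while it holds something.
It also fails if it takes over 210 s, if anything falls off the work surface, if the arm or the gripper's body presses on something with over 40 N, if the wrist force passes 120 N, or if a joint passes its speed limit or range.

## Robot

A 6-joint arm with a two-finger parallel gripper is mounted at the origin on the work surface; the furniture and walls round the work are solid. World frame = base frame: x ahead of the robot, y to its left, z up, the work surface at z = 0. Lengths are in m, angles in rad, forces in N, time in s.
With the tool pointing down it reaches from about 0.35 to 0.775 m from the base axis. Payload 7.3 kg.
Tool frame: the origin (TCP) lies at the very end of the fingers, on their centre line; the grasp point (between the pads) lies 19 mm behind it; x points along the fingers, y is the direction in which the jaws open and shut, and the axes are right-handed (so a half turn about x gives the same grasp; the last joint's range is limited). The gripper opens to 92 mm and grips with 3 to 60 N. Pads are 19 mm wide; open, the fingers measure 130 mm over their backs; the gripper's body (75 mm by 190 mm) begins 47 mm behind the grasp point.
Start: joints at [-1.296, 0.342, 1.524, -0, 1.275, -0.146], TCP at [0.214, -0.479, 0.227] pointing down, gripper open.
Joint ranges: [-2.53, 2.53], [-0.77, 2.02], [0.04, 2.7], [-1, 4.14], [0.28, 2.66], [-3.11, 3.11]. Speed limits (rad/s): [2.57, 2.57, 3.14, 3.14, 3.14, 3.14].

## Interface

Orientations are given as [roll, pitch, yaw] about the fixed x, y, z axes, in that order (R = Rz(yaw) Ry(pitch) Rx(roll)).
In Python, from cell import observe, vision, job gives the robot as it stands.
- The arm moves only by the tool send_rows, never from a script. Its argument "motion" is a list of rows, each an object with "hand": the opening, from -1 (shut) to 1 (fully open), so that 0 is half open; "slide": the shift along the tool's x, y, z in mm, a list of three; "spin": the turn about the tool's x in rad. In form: [{"hand": hand, "slide": [tx, ty, tz], "spin": spin}, ...]. A call has 1 to 8 rows; each row shifts and turns the pose as measured when the row begins, along the tool's axes as they then stand; what a row does not reach is not made up. A row lasts 1/10 s, in which the tool goes at most 50 mm and 8.59 degrees, less where a joint would pass 70% of its speed; a pose out of reach is approached as far as the arm can. A call with a gripper value outside its range is refused whole. The fingers move at their own pace and stop on an object; "grip_force" is the grip in N (left out, the last holds). Time passes only in rows, so rows that do not move let the fingers close. It gives the time, the measured TCP pose, the force and the opening at its end, in the units of the state.
- observe(): the state, without advancing time (a new reading comes with each control period).
- vision.read_camera(name): name is "side" or "top"; returns a dict with "pixels" (384x512x3 uint8, blue, green, red), "range_z" (384x512 float32, m along the optical axis (not along the pixel's ray), 0 where there is no reading), "fx", "fy", "cx", "cy" (pixels), "world_from_camera" (4x4, takes a point from camera to world coordinates). Camera axes: x right, y down, z forward; pixel columns grow to the right and rows downward; lengths in m; the calibration is good to about 2 mm. A picture is of the moment at which its call begins.
- job.hand_in(): hands the job in, once; it reports no verdict.
Trained networks look in a picture, given as the dict that the camera call returned (one of the last four; its "shot" number tells which), for a name from the list of things; names that differ only in an ending like _2 or _b are one class to them, and where a whole thing is asked for, a point or a joint stands for the part that bears it (a point fixed in the world has none). Each returns a list of dicts, best first, with "conf" (0 to 1); they miss things now and then, are a little off and sometimes report something else, mostly with a low value. They report only what shows in the picture. A call takes as long as a camera call.
- vision.search_frame(picture, thing): "uv" ([column, row] in pixels, amid what is visible of it).
- vision.cut_out(picture, thing): "mask" (384x512 bool, what is visible of it) and "uv" ([column, row] in pixels, amid what is visible of it).
The state is a dict: "time": time; "qpos": joint angles; "qvel": joint speeds; "joint_efforts": joint torques, N m; "tool_pos": TCP position; "tool_rot": TCP orientation; "contact_force": force on the tool from outside, world axes, zero at the start; "torque": the same for the moment, N m; "opening": finger opening in m.
Only numpy, scipy, OpenCV 4.12 (cv2) and the standard library are available. Lean on these libraries where they do the work, as an engineer would, in place of code of your own. Each camera call takes 0.05 s, during which the arm holds its last target.

## Working session

There is one attempt and no reset: what is moved stays moved. The work goes in short steps, Python scripts to look and compute and a tool call to move; the robot and the scene stay as the last step left them, time stands still between calls to the robot, and variables do not carry over. Pictures are saved under pics/ and viewed, and the job is handed in when it is done.

Besides the shell and the picture viewer there is one more tool, called after "Request:" as name(argument=value, ...), one argument or row to a line, values as JSON. send_rows: Moves the arm, as the interface text tells. Its arguments: {"type":"object","properties":{"motion":{"type":"array","items":{"type":"object","properties":{"hand":{"type":"number"},"slide":{"type":"array","items":{"type":"number"}},"spin":{"type":"number"}}}},"grip_force":{"type":"number"}},"required":["motion"]}

```bash
ls -la; mkdir -p pics; cat > h.py <<'E'
import numpy as np, cv2
from cell import observe, vision, job
from scipy.spatial.transform import Rotation as R
def w(p,u,v,z=None):
    T=np.array(p["world_from_camera"]); d=np.array([(u-p["cx"])/p["fx"],(v-p["cy"])/p["fy"],1.0])
    if z is None:
        zz=p["range_z"][int(round(v)),int(round(u))]; c=d*zz
        return T[:3,:3]@c+T[:3,3]
    dw=T[:3,:3]@d; s=(z-T[2,3])/dw[2]; return T[:3,3]+s*dw
def proj(p,X):
    T=np.array(p["world_from_camera"]); c=T[:3,:3].T@(np.array(X)-T[:3,3]); return np.array([p["fx"]*c[0]/c[2]+p["cx"],p["fy"]*c[1]/c[2]+p["cy"]])
def cloud(p):
    T=np.array(p["world_from_camera"]); v,u=np.mgrid[0:384,0:512]; z=p["range_z"]
    P=np.stack([(u-p["cx"])/p["fx"]*z,(v-p["cy"])/p["fy"]*z,z],-1); Q=P@T[:3,:3].T+T[:3,3]; Q[z<=0]=np.nan; return Q
E
python3 - <<'E'
from h import *
print(observe())
for n in("top","side"):
    p=vision.read_camera(n); cv2.imwrite(f"pics/{n}0.png",p["pixels"]); print(n,p["fx"],p["fy"],p["cx"],p["cy"],np.array(p["world_from_camera"]).round(3).tolist())
    for t in["pot_a","timer_grip","timer_pointer","interlock","hood_bar","hood_hinge","nest0","nest1","nest2","nest3","squeeze_tall","jar_tall","tube"]:
        for r in vision.search_frame(p,t)[:5]: print(t,np.round(r["uv"],1),round(r["conf"],2),w(p,*r["uv"]).round(3))
E
```

```text
total 12
drwxr-xr-x  3 agent agent 4096 Dec  7 06:41 .
drwxr-xr-x 23 root  root  4096 Dec  7 06:41 ..
drwxr-xr-x  2 agent agent 4096 Dec  7 06:41 pics
{'time': 0.0, 'qpos': array([-1.29601218e+00,  3.42737023e-01,  1.52502642e+00,  2.85837441e-05,
        1.27539943e+00, -1.46007749e-01]), 'qvel': array([-0.00064351, -0.00035268,  0.00057151, -0.00082504,  0.00065807,
       -0.00090683]), 'joint_efforts': array([-8.98179969e-04, -4.31244171e+01, -2.44213843e+01,  7.16858706e-02,
        5.60895901e-02, -1.16764741e-04]), 'tool_pos': array([ 0.21436572, -0.47879125,  0.22603427]), 'tool_rot': array([-1.73420923,  1.56922587,  1.82816698]), 'contact_force': array([-0.26490025,  0.10051651, -0.14929575]), 'torque': array([ 0.00253971, -0.03533077,  0.02961985]), 'opening': 0.0920062095109741}
top 484.32992722655246 484.32992722655246 250.74667042826826 195.58997503834945 [[0.02, -0.998, 0.067, 0.418], [-1.0, -0.018, 0.018, -0.055], [-0.016, -0.068, -0.998, 1.418], [0.0, 0.0, 0.0, 1.0]]
pot_a [198.8 222.5] 0.93 [0.431 0.113 0.061]
pot_a [164.1 241.8] 0.71 [0.375 0.209 0.056]
timer_grip 
[... 1086 characters left out ...]
6 -0.231  0.117]
hood_bar [254.8 195.3] 0.74 [ 0.456 -0.069  0.094]
hood_bar [307.6 193.8] 0.72 [ 0.448 -0.231  0.12 ]
hood_hinge [292. 203.] 0.62 [ 0.407 -0.185  0.114]
nest0 [292.1 203. ] 0.85 [ 0.407 -0.186  0.114]
nest0 [254.9 194. ] 0.44 [ 0.455 -0.069  0.1  ]
nest1 [292.1 203. ] 0.85 [ 0.407 -0.186  0.114]
nest1 [254.9 194. ] 0.44 [ 0.455 -0.069  0.1  ]
nest2 [292.1 203. ] 0.85 [ 0.407 -0.186  0.114]
nest2 [254.9 194. ] 0.44 [ 0.455 -0.069  0.1  ]
nest3 [292.1 203. ] 0.85 [ 0.407 -0.186  0.114]
nest3 [254.9 194. ] 0.44 [ 0.455 -0.069  0.1  ]
squeeze_tall [153.1 168.3] 0.69 [0.518 0.266 0.126]
jar_tall [349.  161.1] 0.69 [ 0.619 -0.365  0.133]
tube [182.2 188.8] 0.65 [0.561 0.188 0.016]
```

```bash
python3 - <<'E'
import cv2
for n,(a,b,c,d) in {"top":(110,290,100,420),"side":(120,260,120,400)}.items():
    i=cv2.imread(f"pics/{n}0.png"); s=2.5 if n=="top" else 2.8
    cv2.imwrite(f"pics/{n}0z.png",cv2.resize(i[a:b,c:d],None,fx=s,fy=s,interpolation=cv2.INTER_CUBIC))
i=cv2.imread("pics/top0.png");cv2.imwrite("pics/dial0.png",cv2.resize(i[165:240,225:300],None,fx=8,fy=8,interpolation=cv2.INTER_CUBIC))
E
```

```text
(no output)
```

View pics/top0z.png

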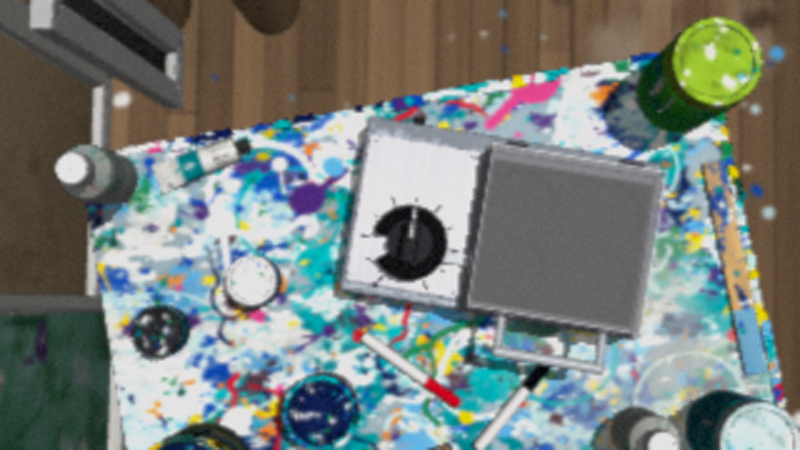

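View pics/side0z.png

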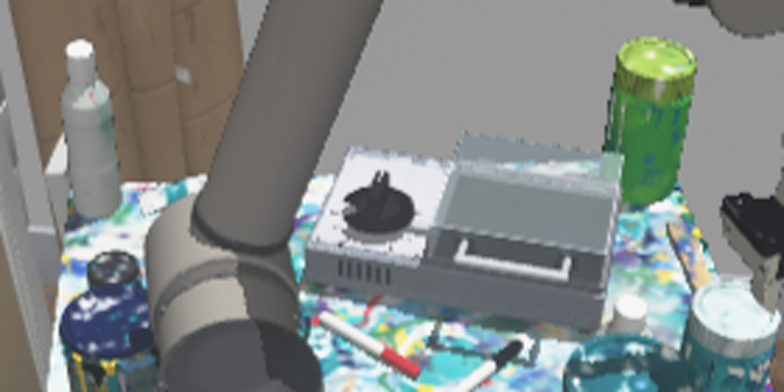

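View pics/dial0.png

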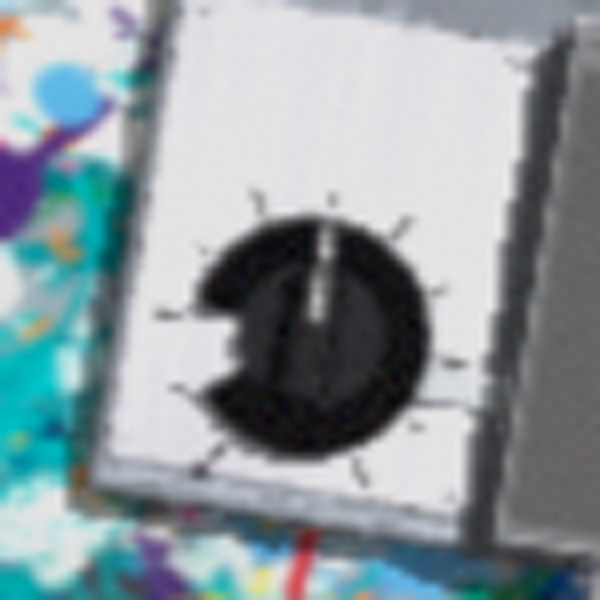

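View pics/top0.png

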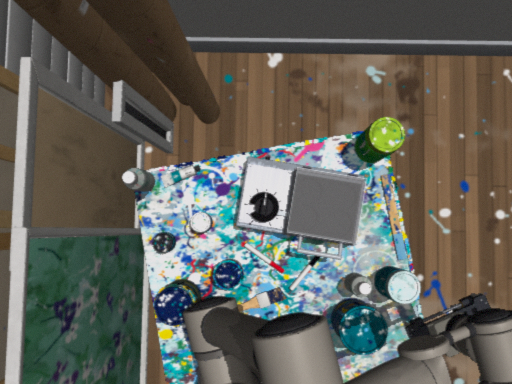

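The top view shows the dial around (263,206), the hood around (325,207) with its handle at (320,245), and two pots at (199,222) and (163,242). The pointer seems to be near click 5. Next I fit the mixer pose from the depth data.

```bash
cat >> h.py <<'E'
def heightmap(p,x0=0.2,x1=0.75,y0=-0.5,y1=0.35,s=0.001):
    Q=cloud(p).reshape(-1,3); return Q
E
python3 - <<'E'
from h import *
ps=[]
for k in range(1):
    p=vision.read_camera("top"); Q=cloud(p)
    z=Q[...,2]
    vis=np.clip(z/0.2*255,0,255); vis=np.nan_to_num(vis).astype(np.uint8)
    cv2.imwrite("pics/hz.png",cv2.resize(cv2.applyColorMap(vis[110:330,100:420],cv2.COLORMAP_JET),None,fx=2.5,fy=2.5,interpolation=cv2.INTER_NEAREST))
    m=((z>0.045)&(z<0.14)&(Q[...,0]>0.33)&(Q[...,0]<0.65)&(Q[...,1]<0.03)&(Q[...,1]>-0.33)).astype(np.uint8)
    n,l,st,c=cv2.connectedComponentsWithStats(m); i=1+np.argmax(st[1:,4]); mm=l==i
    P=Q[mm]; print(st[i],len(P))
    plate=P[(P[:,2]<0.067)&(P[:,2]>0.055)]
    print("deck z hist",np.histogram(P[:,2],bins=np.arange(0.045,0.14,0.005)))
    r=cv2.minAreaRect((P[:,:2]*1000).astype(np.float32)); print("rect all",r)
    # top points of hood
    H=P[(P[:,2]>0.108)&(P[:,1]<-0.1)]
    r=cv2.minAreaRect((H[:,:2]*1000).astype(np.float32)); print("hood",r, H[:,2].mean())
    # dial
    D=P[(P[:,2]>0.074)&(P[:,1]>-0.115)]; D=D[D[:,2]<0.09]; print("dial skirt",cv2.minEnclosingCircle((D[:,:2]*1000).astype(np.float32)),np.median(D[:,2]))
    K=P[(P[:,2]>0.1)&(P[:,1]>-0.11)]; print("knob",cv2.minAreaRect((K[:,:2]*1000).astype(np.float32)),np.median(K[:,2]),len(K))
    for t in ["pot_a"]:
        for q in vision.cut_out(p,t):
            M=q["mask"]; C=Q[M]; zt=np.nanpercentile(C[:,2],80); T=C[C[:,2]>zt-0.008]; print(q["conf"],q["uv"],len(C),zt,cv2.minEnclosingCircle((T[:,:2]*1000).astype(np.float32)),np.nanmean(T,0))
E
```

```text
[ 236  157  127  103 8834] 8834
deck z hist (array([   1,   13,  444, 1797,  697,  250,  304,  154,   65,   10,   13,
         18,   55,  572, 3141, 1274,   26,    0,    0]), array([0.045, 0.05 , 0.055, 0.06 , 0.065, 0.07 , 0.075, 0.08 , 0.085,
       0.09 , 0.095, 0.1  , 0.105, 0.11 , 0.115, 0.12 , 0.125, 0.13 ,
       0.135, 0.14 ]))
rect all ((478.09368896484375, -164.9256591796875), (333.5455017089844, 242.26063537597656), 81.5813980102539)
hood ((460.5038146972656, -231.91192626953125), (190.47991943359375, 227.06866455078125), 81.55070495605469) 0.11825978399883948
dial skirt ((476.3265686035156, -70.73623657226562), 46.44561004638672) 0.07916862261503
knob ((478.4927978515625, -66.65142822265625), (15.49122142791748, 48.30035400390625), 81.59749603271484) 0.11653661212406075 105
0.88 [199.0, 221.5] 375 0.06532733005670951 ((433.12677001953125, 109.27196502685547), 28.362850189208984) [0.43333895 0.10971918 0.06335547]
0.62 [164.1, 242.4] 391 0.058989617946765806 ((374.0281066894531, 215.18093872070312), 28.60384750366211) [0.3739833  0.21406673 0.05700484]
```

View pics/hz.png

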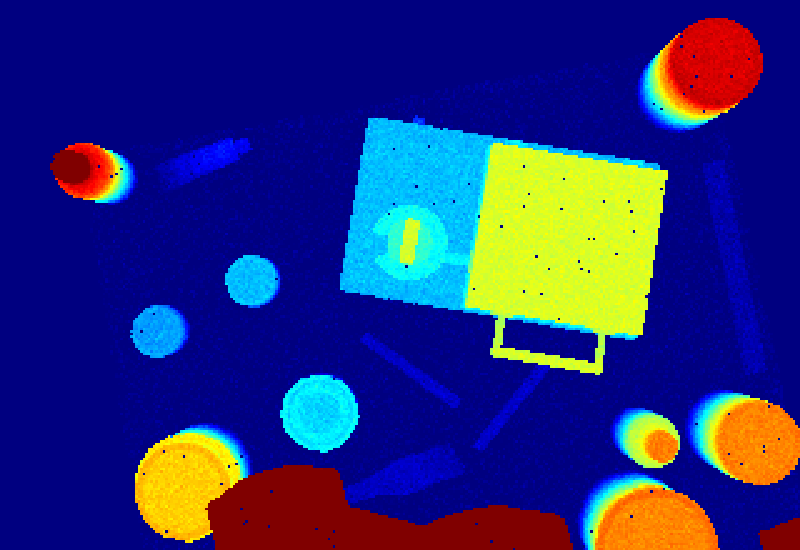

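```bash
cat >> h.py <<'E'
YAW=np.radians(-8.42); MO=np.array([0.4925,-0.1766])
def mix(x,y): # mixer mm -> world m
    c,s=np.cos(YAW),np.sin(YAW); return MO+np.array([c*x-s*y,s*x+c*y])/1000
def tomix(X):
    c,s=np.cos(YAW),np.sin(YAW); d=(np.array(X)[...,:2]-MO)*1000; return np.stack([c*d[...,0]+s*d[...,1],-s*d[...,0]+c*d[...,1]],-1)
def st():
    o=observe(); Rm=R.from_euler("xyz",o["tool_rot"]).as_matrix(); return o,Rm
def plan(t,jaw=None):
    """t world TCP target m, jaw: world deg of the jaw axis. prints spin (applied first) and slide after spin"""
    o,Rm=st(); a=np.degrees(np.arctan2(Rm[1,1],Rm[0,1])); 
    sp=0
    if jaw is not None:
        sp=-(jaw-a)  # positive spin about down axis = clockwise
        sp=(sp+90)%180-90
    R2=Rm@R.from_euler("x",sp,degrees=True).as_matrix()
    print("t %.2f pos"%o["time"],o["tool_pos"].round(4),"jaw %.1f"%a,"tilt",Rm[:,0].round(3),"q6 %.2f"%o["qpos"][5],"open %.4f"%o["opening"],"F",o["contact_force"].round(1))
    if t is not None: print(" spin %.3f rad (alt %.3f)"%(np.radians(sp),np.radians(sp-180*np.sign(sp))),"slide0",((Rm.T@(np.array(t)-o["tool_pos"]))*1000).round(1),"slide after spin",((R2.T@(np.array(t)-o["tool_pos"]))*1000).round(1))
E
python3 - <<'E'
from h import *
plan([.4785,-.0667,.2],81.6)
print("bar",mix(-131,-59.4),"hinge",mix(90,-59.4))
p=vision.read_camera("top"); Q=cloud(p); m=tomix(Q); z=Q[...,2]
B=(m[...,0]<-115)&(m[...,0]>-150)&(m[...,1]>-125)&(m[...,1]<5)&(z>.09)&(z<.13)
print("bar pts",np.median(m[B],0),m[B].min(0),m[B].max(0),np.median(z[B]),B.sum())
print("pointer", [ (r["uv"],r["conf"]) for r in vision.search_frame(p,"timer_pointer")])
c=mix(-30,107)
for k in range(11):
    a=np.radians(150-30*k); d=42; q=c+d/1000*np.array([np.cos(a+YAW),np.sin(a+YAW)]); print(k,proj(p,[*q,.081]).round(1),end=' ')
E
```

```text
t 1.50 pos [ 0.2145 -0.4792  0.2267] jaw -65.9 tilt [ 0. -0. -1.] q6 -0.15 open 0.0917 F [0.2 0.7 0.6]
 spin 0.567 rad (alt -2.574) slide0 [  26.7 -268.6 -409.5] slide after spin [  26.7 -446.6 -200.9]
bar [ 0.35421417 -0.21617763] hinge [ 0.57283207 -0.24853829]
bar pts [-130.3303627   -58.26968203] [-137.0763545  -117.48895722] [-115.02426806    1.57767536] 0.11701918015554458 230
pointer [([264.8, 207.3], 0.56)]
0 [253.4 218.2] 1 [248.8 211.7] 2 [248.1 203.9] 3 [251.3 196.8] 4 [257.7 192.2] 5 [265.5 191.5] 6 [272.7 194.7] 7 [277.3 201.1] 8 [278.1 208.9] 9 [274.8 216.1] 10 [268.4 220.7]
```

Request:
send_rows(
  motion=[
    {"hand": 1,"slide": [0,0,0],"spin": 0.142},
    {"hand": 1,"slide": [0,0,0],"spin": 0.142},
    {"hand": 1,"slide": [0,0,0],"spin": 0.142},
    {"hand": 0.2,"slide": [0,0,0],"spin": 0.141},
    {"hand": 0.2,"slide": [0,-45,-20],"spin": 0},
    {"hand": 0.2,"slide": [0,-45,-20],"spin": 0},
    {"hand": 0.2,"slide": [0,-45,-20],"spin": 0},
    {"hand": 0.2,"slide": [0,-45,-20],"spin": 0},
  ],
  grip_force=40,
)

```text
time: 2.4
tool_pos: [0.3238, -0.3161, 0.2257]
tool_rot: [1.808, 1.568, -1.515]
contact_force: [-0.5, 0.9, -0.0]
opening: 0.0575
```

```bash
python3 -c "
from h import *
plan([.4785,-.0667,.2],81.6)"
```

```text
t 2.40 pos [ 0.3238 -0.3161  0.2257] jaw -100.4 tilt [ 0.    -0.002 -1.   ] q6 0.81 open 0.0575 F [-0.5  0.9 -0. ]
 spin -0.035 rad (alt 3.107) slide0 [  25.2 -273.3 -107.2] slide after spin [  25.2 -269.4 -116.5]
```

Request:
send_rows(
  motion=[
    {"hand": 0.2,"slide": [0,-45,-18],"spin": -0.035},
    {"hand": 0.2,"slide": [0,-45,-19],"spin": 0},
    {"hand": 0.2,"slide": [0,-45,-19],"spin": 0},
    {"hand": 0.2,"slide": [0,-45,-19],"spin": 0},
    {"hand": 0.2,"slide": [0,-40,-19],"spin": 0},
    {"hand": 0.2,"slide": [10,-20,-9],"spin": 0},
    {"hand": 0.2,"slide": [0,0,0],"spin": 0},
  ],
)

```text
time: 3.1
tool_pos: [0.4674, -0.082, 0.2165]
tool_rot: [2.679, 1.564, -0.602]
contact_force: [-0.8, -1.7, 0.3]
opening: 0.0551
```

```bash
python3 -c "
from h import *
plan([.4785,-.0667,.087],81.6)"
```

```text
t 3.10 pos [ 0.4674 -0.082   0.2165] jaw -98.0 tilt [ 0.005 -0.004 -1.   ] q6 1.38 open 0.0551 F [-0.8 -1.7  0.3]
 spin 0.007 rad (alt -3.134) slide0 [129.5 -17.1  -8.1] slide after spin [129.5 -17.2  -8. ]
```

Request:
send_rows(
  motion=[
    {"hand": 0.2,"slide": [10,-17,-8],"spin": 0},
    {"hand": 0.2,"slide": [20,0,0],"spin": 0},
    {"hand": 0.2,"slide": [30,0,0],"spin": 0},
    {"hand": 0.2,"slide": [0,0,0],"spin": 0},
  ],
)

```text
time: 3.5
tool_pos: [0.4785, -0.0683, 0.1568]
tool_rot: [2.623, 1.561, -0.656]
contact_force: [0.3, -0.1, 0.6]
opening: 0.0553
```

```bash
python3 -c "
from h import *
plan([.4785,-.0667,.087],81.6)
p=vision.read_camera('top');cv2.imwrite('pics/a1.png',cv2.resize(p['pixels'][150:260,200:380],None,fx=4,fy=4))
p=vision.read_camera('side');cv2.imwrite('pics/a1s.png',cv2.resize(p['pixels'][120:280,120:400],None,fx=2.8,fy=2.8))"
```

```text
t 3.50 pos [ 0.4785 -0.0683  0.1568] jaw -97.9 tilt [ 0.008 -0.006 -1.   ] q6 1.41 open 0.0553 F [ 0.3 -0.1  0.6]
 spin 0.009 rad (alt -3.133) slide0 [69.8 -2.   0.9] slide after spin [69.8 -2.   0.9]
```

View pics/a1s.png

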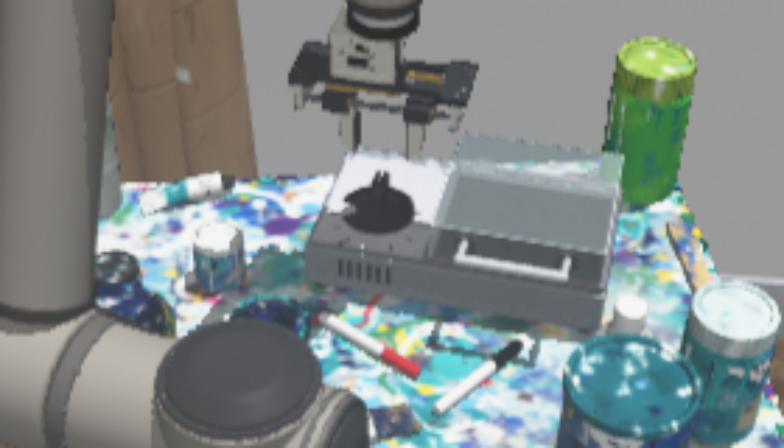

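The side view shows the fingers centred above the knob, which is at about (380,195) in the zoom. I descend now.

Request:
send_rows(
  motion=[
    {"hand": 0.2,"slide": [30,-2,1],"spin": 0},
    {"hand": 0.2,"slide": [25,0,0],"spin": 0},
    {"hand": 0.2,"slide": [15,0,0],"spin": 0.01},
    {"hand": 0.2,"slide": [0,0,0],"spin": 0},
    {"hand": -1,"slide": [0,0,0],"spin": 0},
    {"hand": -1,"slide": [0,0,0],"spin": 0},
    {"hand": -1,"slide": [0,0,0],"spin": 0},
    {"hand": -1,"slide": [0,0,0],"spin": 0},
  ],
  grip_force=40,
)

```text
time: 4.4
tool_pos: [0.489, -0.0731, 0.1014]
tool_rot: [2.904, 1.532, -0.389]
contact_force: [3.6, 13.6, -8.2]
opening: 0.028
```

```bash
python3 -c "
from h import *
plan([.4785,-.0667,.087],81.6)"
```

```text
t 4.40 pos [ 0.489  -0.0731  0.1014] jaw -98.7 tilt [ 0.036 -0.015 -0.999] q6 1.42 open 0.0280 F [ 3.6 13.6 -8.2]
 spin -0.006 rad (alt 3.136) slide0 [13.9 -4.8 11.9] slide after spin [13.9 -4.9 11.9]
```

```bash
python3 -c "
from h import *
p=vision.read_camera('top');cv2.imwrite('pics/a2.png',cv2.resize(p['pixels'][150:260,200:380],None,fx=4,fy=4))
p=vision.read_camera('side');cv2.imwrite('pics/a2s.png',cv2.resize(p['pixels'][120:240,180:340],None,fx=5,fy=5))
o=observe();print(o)"
```

```text
{'time': 4.5, 'qpos': array([-0.29859342,  0.41285514,  1.81102426,  0.00348003,  0.87909666,
        1.4247758 ]), 'qvel': array([ 0.02803062, -0.00023606, -0.00266761,  0.06874991, -0.0024713 ,
        0.00428793]), 'joint_efforts': array([-14.63882804, -41.10655904, -18.96522045,  -7.50828087,
        -0.22242066,  -0.24827446]), 'tool_pos': array([ 0.48971574, -0.06990331,  0.10113557]), 'tool_rot': array([ 3.0670461 ,  1.53208392, -0.22928741]), 'contact_force': array([ 9.79341859, 28.94755391,  0.89288585]), 'torque': array([ 4.9979128 , -1.5461863 , -0.05913538]), 'opening': 0.019874366137347926}
```

View pics/a2s.png

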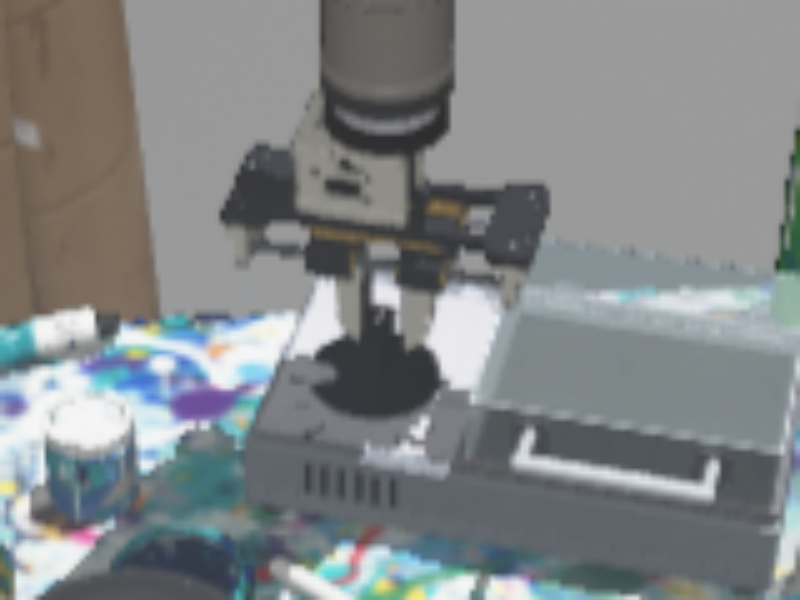

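View pics/a2.png

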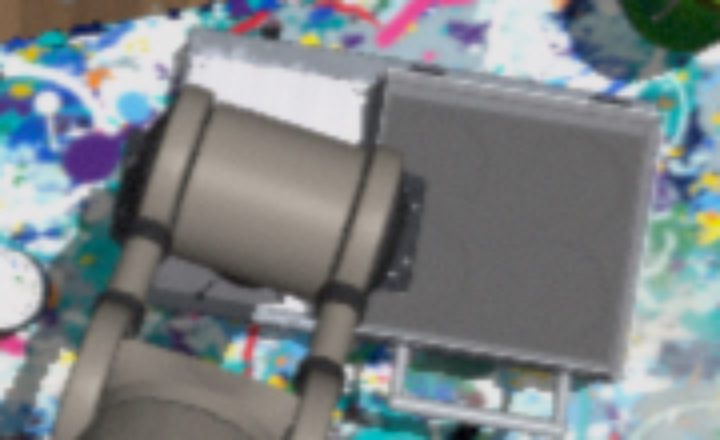

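Request:
send_rows(
  motion=[
    {"hand": 0.2,"slide": [0,0,0],"spin": 0},
    {"hand": 0.2,"slide": [0,0,0],"spin": 0},
    {"hand": 0.2,"slide": [0,0,0],"spin": 0},
  ],
  grip_force=15,
)

```text
time: 4.8
tool_pos: [0.4904, -0.0685, 0.1022]
tool_rot: [3.096, 1.53, -0.199]
contact_force: [0.0, -0.4, -0.4]
opening: 0.0394
```

```bash
python3 -c "
from h import *
plan([.4785,-.0667,.087],81.6);print(observe()['torque'])"
```

```text
t 4.80 pos [ 0.4904 -0.0685  0.1022] jaw -98.8 tilt [ 0.04  -0.008 -0.999] q6 1.42 open 0.0394 F [ 0.  -0.4 -0.4]
 spin -0.007 rad (alt 3.135) slide0 [14.7 -0.  12.6] slide after spin [14.7 -0.1 12.6]
[0.05470872 0.05316333 0.00858935]
```

Request:
send_rows(
  motion=[
    {"hand": 0.2,"slide": [0,0,6],"spin": 0},
    {"hand": 0.2,"slide": [0,0,6],"spin": 0},
    {"hand": 0.2,"slide": [0,0,0],"spin": 0},
  ],
)

```text
time: 5.1
tool_pos: [0.4772, -0.0672, 0.1018]
tool_rot: [3.078, 1.531, -0.217]
contact_force: [0.4, 0.0, -0.8]
opening: 0.0544
```

```bash
python3 -c "
from h import *
plan([.4785,-.0667,.087],81.6);print(observe()['torque'])"
```

```text
t 5.10 pos [ 0.4772 -0.0672  0.1018] jaw -98.8 tilt [ 0.039 -0.009 -0.999] q6 1.42 open 0.0544 F [ 0.4  0.  -0.8]
 spin -0.007 rad (alt 3.135) slide0 [14.8 -0.7 -0.6] slide after spin [14.8 -0.7 -0.6]
[0.04142032 0.02354524 0.00658148]
```

Request:
send_rows(
  motion=[
    {"hand": 0.2,"slide": [5,0,0],"spin": 0},
    {"hand": 0.2,"slide": [5,0,0],"spin": 0},
    {"hand": 0.2,"slide": [0,0,0],"spin": 0},
  ],
)

```text
time: 5.4
tool_pos: [0.4774, -0.0676, 0.091]
tool_rot: [3.074, 1.53, -0.222]
contact_force: [0.6, -0.3, 0.3]
opening: 0.055
```

```bash
python3 -c "
from h import *
plan([.4785,-.0667,.087],81.6);print(observe()['torque'])"
```

```text
t 5.40 pos [ 0.4774 -0.0676  0.091 ] jaw -98.8 tilt [ 0.039 -0.009 -0.999] q6 1.42 open 0.0550 F [ 0.6 -0.3  0.3]
 spin -0.008 rad (alt 3.134) slide0 [ 4.1 -1.1 -0.8] slide after spin [ 4.1 -1.  -0.8]
[0.01473637 0.05706584 0.02637679]
```

Request:
send_rows(
  motion=[
    {"hand": 0.2,"slide": [2,-1,-1],"spin": 0},
    {"hand": -1,"slide": [0,0,0],"spin": 0},
    {"hand": -1,"slide": [0,0,0],"spin": 0},
    {"hand": -1,"slide": [0,0,0],"spin": 0},
    {"hand": -1,"slide": [0,0,0],"spin": 0},
    {"hand": -1,"slide": [0,0,0],"spin": 0},
  ],
  grip_force=12,
)

```text
time: 6.0
tool_pos: [0.4791, -0.0667, 0.0886]
tool_rot: [3.074, 1.531, -0.221]
contact_force: [0.1, 0.3, 0.6]
opening: 0.0199
```

```bash
python3 -c "
from h import *
plan([.4785,-.0667,.087],81.6);print(observe()['torque'])"
```

```text
t 6.00 pos [ 0.4791 -0.0667  0.0886] jaw -98.8 tilt [ 0.039 -0.009 -0.999] q6 1.42 open 0.0199 F [0.1 0.3 0.6]
 spin -0.007 rad (alt 3.134) slide0 [1.6 0.1 0.6] slide after spin [1.6 0.  0.6]
[ 0.0004172   0.08584107 -0.01660079]
```

Request:
send_rows(
  motion=[
    {"hand": -1,"slide": [0,0,0],"spin": 0},
    {"hand": -1,"slide": [0,0,0],"spin": 0},
    {"hand": -1,"slide": [0,0,0],"spin": -0.1},
    {"hand": -1,"slide": [0,0,0],"spin": -0.1},
    {"hand": -1,"slide": [0,0,0],"spin": -0.1},
  ],
  grip_force=25,
)

```text
time: 6.5
tool_pos: [0.4793, -0.0653, 0.0886]
tool_rot: [2.832, 1.53, -0.155]
contact_force: [1.4, -0.6, -2.1]
opening: 0.0159
```

```bash
python3 -c "
from h import *
plan([.4785,-.0667,.087],81.6);print(observe()['torque'])"
```

```text
t 6.50 pos [ 0.4793 -0.0653  0.0886] jaw -81.2 tilt [ 0.04  -0.006 -0.999] q6 1.11 open 0.0159 F [ 1.4 -0.6 -2.1]
 spin 0.300 rad (alt -2.841) slide0 [1.6 1.2 1.1] slide after spin [1.6 1.5 0.7]
[ 0.64835812 -0.09880929 -0.00621608]
```

Request:
send_rows(
  motion=[
    {"hand": -1,"slide": [0,0,0],"spin": -0.14},
    {"hand": -1,"slide": [0,0,0],"spin": -0.14},
    {"hand": -1,"slide": [0,0,0],"spin": -0.14},
    {"hand": -1,"slide": [0,0,0],"spin": -0.14},
    {"hand": -1,"slide": [0,0,0],"spin": -0.14},
    {"hand": -1,"slide": [0,0,0],"spin": -0.14},
    {"hand": -1,"slide": [0,0,0],"spin": -0.14},
  ],
)

```text
time: 7.2
tool_pos: [0.4796, -0.0659, 0.0887]
tool_rot: [1.87, 1.53, -0.101]
contact_force: [1.1, -0.7, -0.0]
opening: 0.0167
```

```bash
python3 -c "
from h import *
plan([.4785,-.0667,.087],81.6);print(observe()['torque'])"
```

```text
t 7.20 pos [ 0.4796 -0.0659  0.0887] jaw -23.0 tilt [ 0.04  -0.004 -0.999] q6 0.09 open 0.0167 F [ 1.1 -0.7 -0. ]
 spin 1.316 rad (alt -1.825) slide0 [ 1.6 -0.8  1.2] slide after spin [1.6 1.  1. ]
[ 0.52153994  0.24428462 -0.01846733]
```

Request:
send_rows(
  motion=[
    {"hand": -1,"slide": [0,0,0],"spin": -0.14},
    {"hand": -1,"slide": [0,0,0],"spin": -0.14},
    {"hand": -1,"slide": [0,0,0],"spin": -0.14},
    {"hand": -1,"slide": [0,0,0],"spin": -0.14},
    {"hand": -1,"slide": [0,0,0],"spin": -0.14},
    {"hand": -1,"slide": [0,0,0],"spin": -0.14},
    {"hand": -1,"slide": [0,0,0],"spin": -0.14},
    {"hand": -1,"slide": [0,0,0],"spin": -0.1},
  ],
)

```text
time: 8.0
tool_pos: [0.4804, -0.0658, 0.0887]
tool_rot: [0.784, 1.531, -0.063]
contact_force: [1.6, 1.5, -0.7]
opening: 0.0161
```

```bash
python3 -c "
from h import *
plan([.4785,-.0667,.087],81.6);print(observe()['torque'])"
```

```text
t 8.00 pos [ 0.4804 -0.0658  0.0887] jaw 41.5 tilt [ 0.04  -0.003 -0.999] q6 -1.03 open 0.0161 F [ 1.6  1.5 -0.7]
 spin -0.699 rad (alt 2.442) slide0 [ 1.6 -2.1 -0.6] slide after spin [ 1.6 -1.2 -1.8]
[ 0.08599236  0.09696209 -0.01700331]
```

Request:
send_rows(
  motion=[
    {"hand": -1,"slide": [0,0,0],"spin": -0.1},
    {"hand": -1,"slide": [0,0,0],"spin": -0.1},
    {"hand": -1,"slide": [0,0,0],"spin": -0.03},
  ],
)

```text
time: 8.3
tool_pos: [0.4805, -0.0657, 0.0887]
tool_rot: [0.549, 1.531, -0.055]
contact_force: [1.9, -0.2, -0.4]
opening: 0.0161
```

```bash
python3 -c "
from h import *
plan([.4785,-.0667,.087],51.6);print(observe()['torque'])"
```

```text
t 8.30 pos [ 0.4805 -0.0657  0.0887] jaw 55.4 tilt [ 0.04  -0.002 -0.999] q6 -1.27 open 0.0161 F [ 1.9 -0.2 -0.4]
 spin 0.066 rad (alt -3.076) slide0 [ 1.6 -2.  -1.2] slide after spin [ 1.6 -2.1 -1. ]
[ 0.01133327  0.14009846 -0.55338997]
```

Request:
send_rows(
  motion=[
    {"hand": -0.1,"slide": [0,0,0],"spin": 0},
    {"hand": -0.1,"slide": [0,0,0],"spin": 0},
    {"hand": -0.1,"slide": [0,0,0],"spin": 0},
    {"hand": -0.1,"slide": [-20,0,0],"spin": 0},
    {"hand": -0.1,"slide": [-30,0,0],"spin": 0},
    {"hand": -0.3,"slide": [-30,0,0],"spin": 0},
    {"hand": -0.3,"slide": [0,0,0],"spin": 0},
  ],
)

```text
time: 9.0
tool_pos: [0.4765, -0.0658, 0.1706]
tool_rot: [0.549, 1.533, -0.059]
contact_force: [0.7, 0.4, -0.7]
opening: 0.033
```

```bash
python3 -c "
from h import *
b=mix(-131,-59.4); plan([*b,.168],-8.4)"
```

```text
t 9.00 pos [ 0.4765 -0.0658  0.1706] jaw 55.1 tilt [ 0.037 -0.002 -0.999] q6 -1.27 open 0.0330 F [ 0.7  0.4 -0.7]
 spin 1.109 rad (alt -2.033) slide0 [  -1.6 -193.3  -14.3] slide after spin [ -1.6 -98.9 166.6]
```

Request:
send_rows(
  motion=[
    {"hand": -0.3,"slide": [0,-30,0],"spin": 0.139},
    {"hand": -0.3,"slide": [0,-30,0],"spin": 0.139},
    {"hand": -0.3,"slide": [0,-30,0],"spin": 0.139},
    {"hand": -0.3,"slide": [0,0,0],"spin": 0.139},
    {"hand": -0.3,"slide": [0,0,0],"spin": 0.139},
    {"hand": -0.3,"slide": [0,0,0],"spin": 0.139},
    {"hand": -0.3,"slide": [0,0,0],"spin": 0.139},
    {"hand": -0.3,"slide": [0,0,0],"spin": 0.139},
  ],
)

```text
time: 9.8
tool_pos: [0.4114, -0.1332, 0.1655]
tool_rot: [1.715, 1.535, -0.052]
contact_force: [-0.3, -0.2, 0.4]
opening: 0.0319
```

```bash
python3 -c "
from h import *
b=mix(-131,-59.4); plan([*b,.168],-8.4)
p=vision.read_camera('top');cv2.imwrite('pics/a3.png',cv2.resize(p['pixels'][150:270,200:380],None,fx=4,fy=4))
p=vision.read_camera('side');cv2.imwrite('pics/a3s.png',cv2.resize(p['pixels'][120:280,120:400],None,fx=2.8,fy=2.8))"
```

```text
t 9.80 pos [ 0.4114 -0.1332  0.1655] jaw -11.3 tilt [ 0.035 -0.002 -0.999] q6 -0.32 open 0.0319 F [-0.3 -0.2  0.4]
 spin -0.050 rad (alt 3.091) slide0 [ -4.4 -39.8  92.5] slide after spin [ -4.4 -44.4  90.4]
```

View pics/a3s.png

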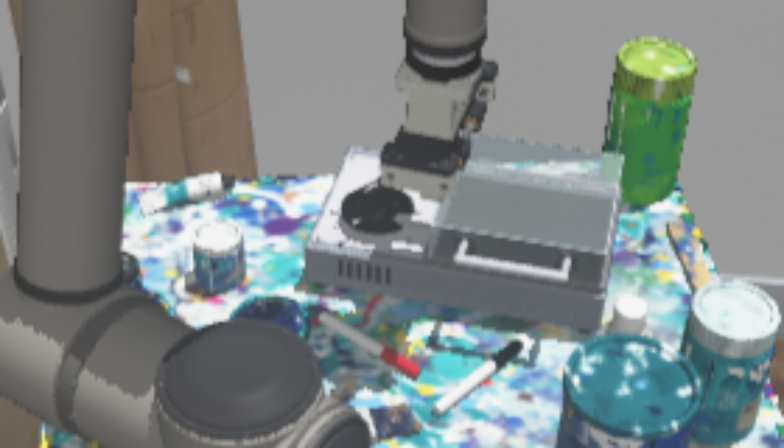

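View pics/a3.png

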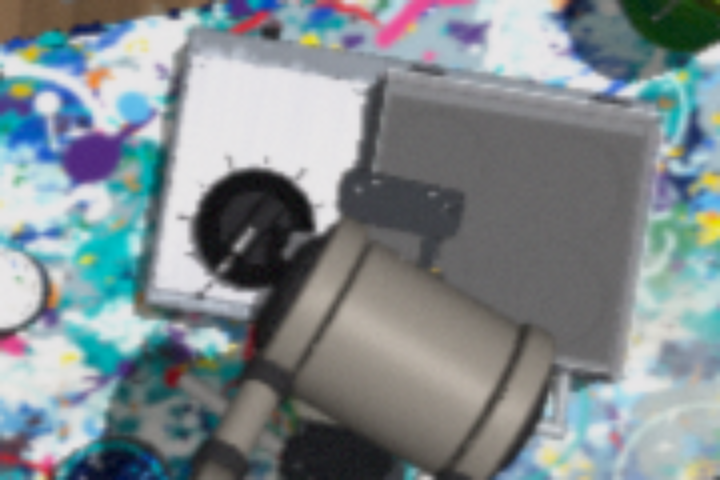

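The pointer at (240,245) now aims at the zero dot at (200,295), and the notch faces the hood tab. Next, the bar.

Request:
send_rows(
  motion=[
    {"hand": -0.3,"slide": [-1,-11,22],"spin": -0.05},
    {"hand": -0.3,"slide": [-1,-11,23],"spin": 0},
    {"hand": -0.3,"slide": [-1,-11,23],"spin": 0},
    {"hand": -0.3,"slide": [0,-11,22],"spin": 0},
    {"hand": -0.3,"slide": [0,0,0],"spin": 0},
  ],
)

```text
time: 10.4
tool_pos: [0.3527, -0.2175, 0.1651]
tool_rot: [1.656, 1.537, -0.03]
contact_force: [0.3, 0.8, 0.1]
opening: 0.0322
```

```bash
python3 -c "
from h import *
b=mix(-131,-59.4); plan([*b,.093],-8.4)"
```

```text
t 10.40 pos [ 0.3527 -0.2175  0.1651] jaw -6.6 tilt [ 0.034 -0.001 -0.999] q6 -0.65 open 0.0322 F [0.3 0.8 0.1]
 spin 0.031 rad (alt -3.110) slide0 [72.1 -1.1 -1.3] slide after spin [72.1 -1.2 -1.3]
```

Request:
send_rows(
  motion=[
    {"hand": -0.3,"slide": [20,-1,-1],"spin": 0.03},
    {"hand": -0.3,"slide": [15,0,0],"spin": 0},
    {"hand": -0.3,"slide": [0,0,0],"spin": 0},
  ],
)

```text
time: 10.7
tool_pos: [0.3533, -0.2163, 0.1291]
tool_rot: [1.672, 1.536, -0.039]
contact_force: [-0.3, 0.4, 0.5]
opening: 0.0323
```

```bash
python3 -c "
from h import *
b=mix(-131,-59.4); plan([*b,.093],-8.4)
p=vision.read_camera('side');cv2.imwrite('pics/a4s.png',cv2.resize(p['pixels'][150:270,220:380],None,fx=5,fy=5))"
```

```text
t 10.70 pos [ 0.3533 -0.2163  0.1291] jaw -8.0 tilt [ 0.035 -0.001 -0.999] q6 -0.63 open 0.0323 F [-0.3  0.4  0.5]
 spin 0.007 rad (alt -3.134) slide0 [36.1 -0.4 -0.2] slide after spin [36.1 -0.4 -0.2]
```

View pics/a4s.png

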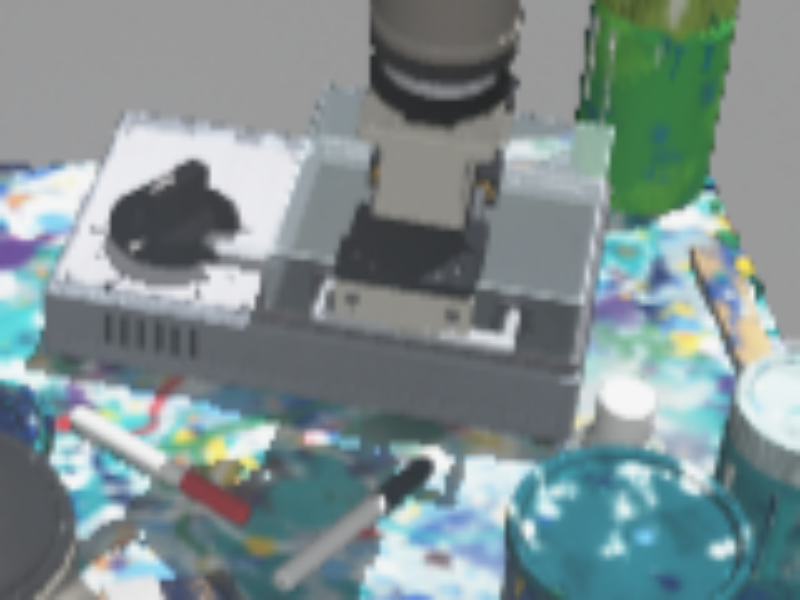

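Request:
send_rows(
  motion=[
    {"hand": -0.3,"slide": [14,0,0],"spin": 0},
    {"hand": -0.3,"slide": [12,0,0],"spin": 0},
    {"hand": -0.3,"slide": [10,0,0],"spin": 0},
    {"hand": -1,"slide": [0,0,0],"spin": 0},
    {"hand": -1,"slide": [0,0,0],"spin": 0},
    {"hand": -1,"slide": [0,0,0],"spin": 0},
    {"hand": -1,"slide": [0,0,0],"spin": 0},
  ],
  grip_force=12,
)

```text
time: 11.45
tool_pos: [0.3555, -0.2161, 0.0958]
tool_rot: [1.587, 1.536, -0.112]
contact_force: [-1.1, -2.0, -1.8]
opening: 0.0117
```

```bash
cat >> h.py <<'E'
HX,BY=90,-59.4
def barpos(th): 
    a=np.radians(11.757)+th; return HX-225.7*np.cos(a), 66+225.7*np.sin(a)
E
python3 - <<'E'
from h import *
b=mix(-131,-59.4); plan([*b,.093],-8.4)
o,Rm=st(); g=o["tool_pos"]-0.019*Rm[:,0]; print("grasp mix",tomix(g),g[2])
for th in np.arange(0,1.75,.1): print(round(th,2),np.round(barpos(th),1),end=';')
E
```

```text
t 11.45 pos [ 0.3555 -0.2161  0.0958] jaw -7.4 tilt [ 0.035 -0.004 -0.999] q6 -0.64 open 0.0117 F [-1.1 -2.  -1.8]
 spin 0.018 rad (alt -3.124) slide0 [ 2.8 -1.4  0.3] slide after spin [ 2.8 -1.4  0.3]
grasp mix [-130.39812313  -59.13676313] 0.11479520227437484
0.0 [-131.  112.];0.1 [-125.3  133.8];0.2 [-117.4  155. ];0.3 [-107.5  175.2];0.4 [-95.6 194.4];0.5 [-81.9 212.3];0.6 [-66.4 228.7];0.7 [-49.4 243.5];0.8 [-31.  256.6];0.9 [-11.3 267.7];1.0 [  9.3 276.8];1.1 [ 30.8 283.8];1.2 [ 52.8 288.6];1.3 [ 75.2 291.2];1.4 [ 97.8 291.6];1.5 [120.2 289.7];1.6 [142.4 285.5];1.7 [164.1 279.2];
```

Request:
send_rows(
  motion=[
    {"hand": -1,"slide": [0,0,0],"spin": 0},
    {"hand": -1,"slide": [-11,3,0],"spin": 0},
    {"hand": -1,"slide": [-11,3,0],"spin": 0},
    {"hand": -1,"slide": [-10,4,0],"spin": 0},
    {"hand": -1,"slide": [-10,5,0],"spin": 0},
  ],
  grip_force=30,
)

```text
time: 11.95
tool_pos: [0.3689, -0.2182, 0.1397]
tool_rot: [1.587, 1.536, -0.114]
contact_force: [-3.1, -1.9, -2.3]
opening: 0.0112
```

```bash
cat >> h.py <<'E'
def hood():
    o,Rm=st(); g=o["tool_pos"]-0.019*Rm[:,0]; m=tomix(g); dz=g[2]*1000-66; dx=HX-m[0]
    th=np.arctan2(dz,dx)-np.radians(11.757); print("t %.2f th %.3f r %.1f y %.1f open %.4f F"%(o["time"],th,np.hypot(dx,dz),m[1],o["opening"]),o["contact_force"].round(1),"tilt",Rm[:,0].round(3),"jaw %.1f"%np.degrees(np.arctan2(Rm[1,1],Rm[0,1])))
    e=R.from_euler("z",YAW).as_matrix(); r=225.7
    d=0.06; a=th
    for k in range(8):
        x0,z0=barpos(a);x1,z1=barpos(a+d); v=Rm.T@e@np.array([x1-x0,0,z1-z0]); print(round(a+d,2),v.round(0),end=' '); a+=d
    print()
E
python3 -c "
from h import *
hood()"
```

```text
t 11.95 th 0.216 r 226.7 y -59.2 open 0.0112 F [-3.1 -1.9 -2.3] tilt [ 0.034 -0.004 -0.999] jaw -7.4
0.28 [-12.   6.   0.] 0.34 [-12.   7.   0.] 0.4 [-11.   8.   0.] 0.46 [-11.   8.   0.] 0.52 [-10.   9.   0.] 0.58 [-10.  10.   0.] 0.64 [-9. 10.  0.] 0.7 [-8. 11.  0.]
```

The hood is rising and following the arc, so I continue.

Request:
send_rows(
  motion=[
    {"hand": -1,"slide": [-12,6,0],"spin": 0},
    {"hand": -1,"slide": [-12,7,0],"spin": 0},
    {"hand": -1,"slide": [-11,8,0],"spin": 0},
    {"hand": -1,"slide": [-11,8,0],"spin": 0},
    {"hand": -1,"slide": [-10,9,0],"spin": 0},
    {"hand": -1,"slide": [-10,10,0],"spin": 0},
    {"hand": -1,"slide": [-9,10,0],"spin": 0},
  ],
)

```text
time: 12.65
tool_pos: [0.4243, -0.2265, 0.2205]
tool_rot: [1.504, 1.538, -0.198]
contact_force: [2.0, -2.7, -6.7]
opening: 0.0108
```

```bash
python3 -c "
from h import *
hood()"
```

```text
t 12.65 th 0.650 r 229.9 y -59.3 open 0.0108 F [ 2.  -2.7 -6.7] tilt [ 0.033 -0.007 -0.999] jaw -7.5
0.71 [-8. 11.  0.] 0.77 [-8. 11.  0.] 0.83 [-7. 12.  0.] 0.89 [-6. 12.  0.] 0.95 [-5. 12.  0.] 1.01 [-5. 13.  0.] 1.07 [-4. 13.  0.] 1.13 [-3. 13.  0.]
```

Request:
send_rows(
  motion=[
    {"hand": -1,"slide": [-7,11,0],"spin": 0},
    {"hand": -1,"slide": [-7,12,0],"spin": 0},
    {"hand": -1,"slide": [-6,12,0],"spin": 0},
    {"hand": -1,"slide": [-6,12,0],"spin": 0},
    {"hand": -1,"slide": [-5,12,0],"spin": 0},
    {"hand": -1,"slide": [-4,13,0],"spin": 0},
    {"hand": -1,"slide": [-3,13,0],"spin": 0},
    {"hand": -1,"slide": [-2,13,0],"spin": 0},
  ],
)

```text
time: 13.45
tool_pos: [0.5174, -0.2406, 0.2711]
tool_rot: [1.214, 1.545, -0.488]
contact_force: [-0.8, -1.6, 0.4]
opening: 0.0107
```

```bash
python3 -c "
from h import *
hood()"
```

```text
t 13.45 th 1.119 r 231.1 y -59.5 open 0.0107 F [-0.8 -1.6  0.4] tilt [ 0.023 -0.012 -1.   ] jaw -7.5
1.18 [-3. 13.  0.] 1.24 [-2. 13.  0.] 1.3 [-1. 14.  0.] 1.36 [-0. 14.  0.] 1.42 [ 1. 14.  0.] 1.48 [ 1. 13.  0.] 1.54 [ 2. 13.  0.] 1.6 [ 3. 13.  0.]
```

Request:
send_rows(
  motion=[
    {"hand": -1,"slide": [-2,13,0],"spin": 0},
    {"hand": -1,"slide": [-1,13,0],"spin": 0},
    {"hand": -1,"slide": [0,14,0],"spin": 0},
    {"hand": -1,"slide": [1,14,0],"spin": 0},
    {"hand": -1,"slide": [2,14,0],"spin": 0},
    {"hand": -1,"slide": [2,13,0],"spin": 0},
    {"hand": -1,"slide": [3,13,0],"spin": 0},
    {"hand": -1,"slide": [0,0,0],"spin": 0},
  ],
)

```text
time: 14.25
tool_pos: [0.6139, -0.2552, 0.2739]
tool_rot: [1.083, 1.539, -0.62]
contact_force: [-0.4, -0.7, -1.9]
opening: 0.0112
```

```bash
python3 -c "
from h import *
hood()"
```

```text
t 14.25 th 1.545 r 230.5 y -59.7 open 0.0112 F [-0.4 -0.7 -1.9] tilt [ 0.026 -0.018 -1.   ] jaw -7.6
1.6 [ 3. 13.  0.] 1.66 [ 4. 13.  0.] 1.72 [ 5. 13.  0.] 1.78 [ 5. 12.  0.] 1.84 [ 6. 12.  0.] 1.9 [ 7. 12.  0.] 1.96 [ 8. 11.  0.] 2.02 [ 8. 11.  0.]
```

Request:
send_rows(
  motion=[
    {"hand": -1,"slide": [3,13,0],"spin": 0},
    {"hand": -1,"slide": [3,10,0],"spin": 0},
    {"hand": 0.1,"slide": [0,0,0],"spin": 0},
    {"hand": 0.1,"slide": [0,0,0],"spin": 0},
    {"hand": 0.1,"slide": [0,0,0],"spin": 0},
    {"hand": 0.1,"slide": [-15,0,0],"spin": 0},
    {"hand": 0.1,"slide": [-20,0,0],"spin": 0},
    {"hand": 0.1,"slide": [-20,0,0],"spin": 0},
  ],
)

```text
time: 15.05
tool_pos: [0.631, -0.2558, 0.323]
tool_rot: [1.044, 1.549, -0.66]
contact_force: [-0.6, -0.9, 0.8]
opening: 0.0494
```

```bash
python3 -c "
from h import *
hood()"
```

```text
t 15.05 th 1.574 r 282.0 y -57.8 open 0.0494 F [-0.6 -0.9  0.8] tilt [ 0.017 -0.013 -1.   ] jaw -7.6
1.63 [ 3. 13.  0.] 1.69 [ 4. 13.  0.] 1.75 [ 5. 13.  0.] 1.81 [ 6. 12.  0.] 1.87 [ 6. 12.  0.] 1.93 [ 7. 11.  0.] 1.99 [ 8. 11.  0.] 2.05 [ 8. 11.  0.]
```

Request:
send_rows(
  motion=[
    {"hand": 0.7,"slide": [-5,-30,0],"spin": 0},
    {"hand": 0.7,"slide": [0,-40,-30],"spin": 0},
    {"hand": 0.7,"slide": [0,-40,-35],"spin": 0},
    {"hand": 0.7,"slide": [0,-40,-35],"spin": 0},
    {"hand": 0.7,"slide": [0,-20,-40],"spin": 0},
    {"hand": 0.7,"slide": [0,0,-40],"spin": 0},
    {"hand": 0.7,"slide": [0,0,-40],"spin": 0},
    {"hand": 0.7,"slide": [0,0,0],"spin": 0},
  ],
)

```text
time: 15.85
tool_pos: [0.4854, -0.0128, 0.3266]
tool_rot: [1.187, 1.539, -0.52]
contact_force: [-0.8, -1.4, 0.1]
opening: 0.078
```

```bash
cat >> h.py <<'E'
def pots(p):
    Q=cloud(p); out=[]
    for q in vision.cut_out(p,"pot_a"):
        C=Q[q["mask"]]; zt=np.nanpercentile(C[:,2],85); T=C[C[:,2]>zt-0.006]; c,r=cv2.minEnclosingCircle((T[:,:2]*1000).astype(np.float32))
        print("pot conf %.2f uv %s n %d ztop %.3f c %s r %.1f mean %s"%(q["conf"],np.round(q["uv"],0),len(C),zt,np.round(c,1),r,(np.nanmean(T,0)*1000).round(1)))
E
python3 - <<'E'
from h import *
plan(None)
p=vision.read_camera("top");cv2.imwrite("pics/b1.png",p["pixels"]); pots(p)
for n in ["nest0","nest1","nest2","nest3","hood_bar"]:
    for r in vision.search_frame(p,n)[:5]: print(n,np.round(r["uv"],1),round(r["conf"],2),w(p,*r["uv"]).round(3),tomix(w(p,*r["uv"])).round(0))
np.savez("b1.npz",z=p["range_z"])
Q=cloud(p);vis=np.nan_to_num(np.clip(Q[...,2]/0.3*255,0,255)).astype(np.uint8)
cv2.imwrite("pics/b1z.png",cv2.resize(np.hstack([p["pixels"][130:280,130:400],cv2.applyColorMap(vis,2)[130:280,130:400]]),None,fx=1.48,fy=1.48))
cv2.imwrite("pics/b1c.png",cv2.resize(p["pixels"][130:270,130:400],None,fx=2.9,fy=2.9,interpolation=cv2.INTER_CUBIC))
s=vision.read_camera("side");cv2.imwrite("pics/b1s.png",cv2.resize(s["pixels"][100:270,100:400],None,fx=2.6,fy=2.6)); pots(s)
E
```

```text
t 15.85 pos [ 0.4854 -0.0128  0.3266] jaw -7.8 tilt [ 0.028 -0.016 -0.999] q6 -0.04 open 0.0780 F [-0.8 -1.4  0.1]
pot conf 0.80 uv [166. 242.] n 379 ztop 0.059 c [374.4 213.4] r 28.3 mean [373.3 213.3  57.8]
pot conf 0.46 uv [204. 225.] n 230 ztop 0.066 c [422.3  76.7] r 42.7 mean [429.5  97.2  87.3]
nest0 [325.1 183.2] 0.97 [ 0.548 -0.24   0.06 ] [ 64. -54.]
nest1 [325.1 183.2] 0.97 [ 0.548 -0.24   0.06 ] [ 64. -54.]
nest2 [325.1 183.2] 0.97 [ 0.548 -0.24   0.06 ] [ 64. -54.]
nest3 [325.1 183.2] 0.97 [ 0.548 -0.24   0.06 ] [ 64. -54.]
hood_bar [334.7 154.9] 0.75 [ 0.601 -0.238  0.24 ] [116. -45.]
hood_bar [386.3 135.3] 0.33 [ 0.662 -0.378  0.183] [ 198. -175.]
pot conf 0.97 uv [198. 210.] n 434 ztop 0.063 c [431.8 108.3] r 32.3 mean [430.7 109.2  62.4]
pot conf 0.53 uv [162. 216.] n 201 ztop 0.059 c [369.3 217.4] r 30.5 mean [371.1 215.1  56.8]
```

View pics/b1c.png

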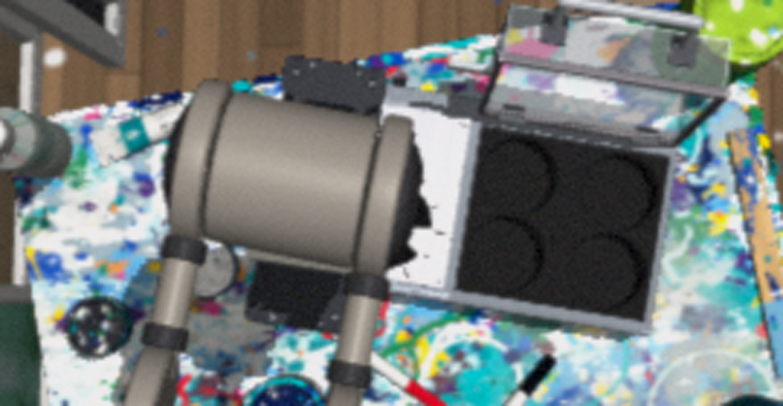

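View pics/b1s.png

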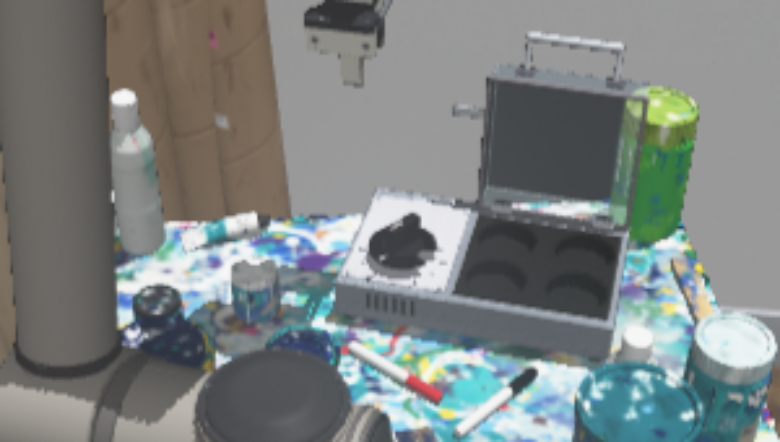

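The hood stands open and all four nests show, with only two pots on the table. I locate the nests from the depth data.

```bash
python3 - <<'E'
from h import *
acc=[]
for n in ("top","top","side"):
    p=vision.read_camera(n); Q=cloud(p); m=tomix(Q); z=Q[...,2]
    A=(m[...,0]>-95)&(m[...,0]<88)&(m[...,1]>-150)&(m[...,1]<33)
    print(n,"deck z",np.median(z[A&(z>.055)&(z<.07)]))
    F=A&(z<.046)&(z>.03); X=m[F]
    # kmeans
    from scipy.cluster.vq import kmeans2
    c,l=kmeans2(X,np.array([[-38,-10],[-38,-108],[38,-10],[38,-108.]]),minit="matrix")
    for k in range(4):
        g=X[l==k]; cc,r=cv2.minEnclosingCircle(g.astype(np.float32)); print(k,"mean",c[k].round(1),"enc",np.round(cc,1),round(r,1),len(g))
    if n=="top":
        im=p["pixels"].copy()
        cx,cy=np.mean(c,0)
        for a,b in [(-38.5,49),(-38.5,-49),(38.5,49),(38.5,-49)]:
            for t in np.linspace(0,2*np.pi,60):
                q=mix(cx+a+35.5*np.cos(t),cy+b+35.5*np.sin(t)); u,v=proj(p,[*q,.062]); im[int(round(v)),int(round(u))]=(0,0,255)
        cv2.imwrite("pics/nests.png",cv2.resize(im[150:250,270:390],None,fx=6,fy=6,interpolation=cv2.INTER_CUBIC)); print("centre",cx,cy)
E
```

```text
top deck z 0.06219375379733649
0 mean [-39.3 -11.6] enc [-39.2 -11.1] 35.1 467
1 mean [ -39.2 -109.9] enc [ -39.4 -110.4] 35.1 467
2 mean [ 38.4 -11.4] enc [ 38.  -11.2] 35.2 462
3 mean [  38.3 -110. ] enc [  38.1 -109.9] 35.0 450
centre -0.44147874170203494 -60.72066662288975
top deck z 0.06218708284559038
0 mean [-39.4 -11.2] enc [-39.4 -10.8] 35.2 468
1 mean [ -39.6 -110.1] enc [ -39.4 -110.4] 35.1 464
2 mean [ 38.4 -11.1] enc [ 38.  -10.7] 35.3 464
3 mean [  38.4 -110.4] enc [  38.6 -110.7] 35.1 461
centre -0.5489464779954734 -60.72482134769362
side deck z 0.06148914214063983
0 mean [-40.4  -9.6] enc [-57.8 -13.5] 58.4 235
1 mean [ -38.5 -106.3] enc [ -58. -104.] 57.8 233
2 mean [51.1 -9. ] enc [48.7 -8.6] 33.3 161
3 mean [  51.9 -108.1] enc [  49.4 -107.6] 32.7 165
```

View pics/nests.png

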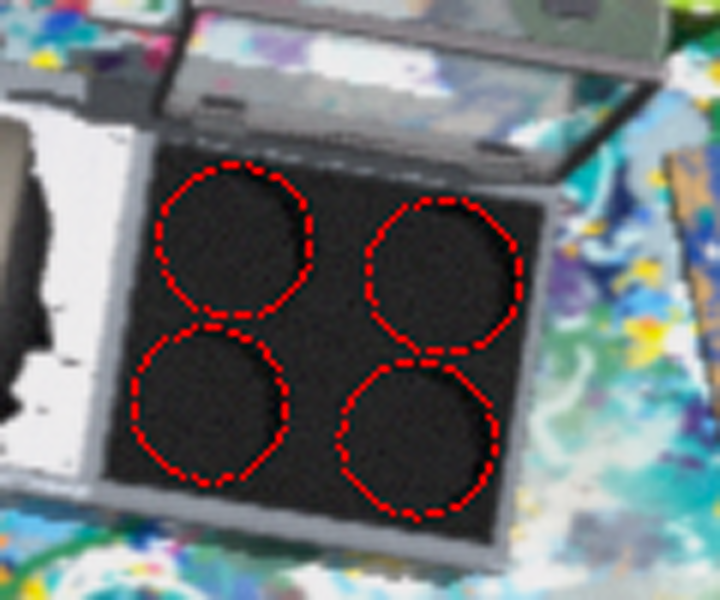

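Request:
send_rows(
  motion=[
    {"hand": 0.75,"slide": [10,0,0],"spin": 0.142},
    {"hand": 0.75,"slide": [10,0,0],"spin": 0.142},
    {"hand": 0.75,"slide": [10,0,0],"spin": 0.142},
    {"hand": 0.75,"slide": [10,0,0],"spin": 0.142},
    {"hand": 0.75,"slide": [10,0,0],"spin": 0.142},
    {"hand": 0.75,"slide": [10,0,0],"spin": 0.142},
    {"hand": 0.75,"slide": [10,0,0],"spin": 0.142},
    {"hand": 0.75,"slide": [10,0,0],"spin": 0.142},
  ],
)

```text
time: 17.25
tool_pos: [0.4897, -0.0203, 0.2439]
tool_rot: [2.338, 1.537, -0.556]
contact_force: [-0.1, 0.5, -0.2]
opening: 0.0799
```

```bash
python3 -c "
from h import *
plan([.432,.109,.15],81.6)"
```

```text
t 17.25 pos [ 0.4897 -0.0203  0.2439] jaw -75.9 tilt [ 0.029 -0.018 -0.999] q6 1.14 open 0.0799 F [-0.1  0.5 -0.2]
 spin 0.393 rad (alt -2.748) slide0 [  89.8 -141.7   26.5] slide after spin [  89.8 -120.7   78.8]
```

Request:
send_rows(
  motion=[
    {"hand": 0.75,"slide": [0,0,0],"spin": 0.131},
    {"hand": 0.75,"slide": [0,0,0],"spin": 0.131},
    {"hand": 0.75,"slide": [0,0,0],"spin": 0.131},
    {"hand": 0.75,"slide": [15,-30,20],"spin": 0},
    {"hand": 0.75,"slide": [20,-30,20],"spin": 0},
    {"hand": 0.75,"slide": [25,-30,20],"spin": 0},
    {"hand": 0.75,"slide": [25,-30,19],"spin": 0},
    {"hand": 0.75,"slide": [0,0,0],"spin": 0},
  ],
)

```text
time: 18.05
tool_pos: [0.4333, 0.1113, 0.1504]
tool_rot: [2.743, 1.536, -0.573]
contact_force: [0.1, -0.9, 0.6]
opening: 0.08
```

```bash
python3 -c "
from h import *
p=vision.read_camera('side'); pots(p)
plan([.432,.109,.031],81.6)
cv2.imwrite('pics/c1s.png',cv2.resize(p['pixels'][120:270,100:320],None,fx=3.5,fy=3.5))
p=vision.read_camera('top'); pots(p);cv2.imwrite('pics/c1.png',cv2.resize(p['pixels'][150:280,120:320],None,fx=3.5,fy=3.5))
"
```

```text
pot conf 0.93 uv [199. 213.] n 458 ztop 0.063 c [430.3 108.4] r 30.1 mean [429.  108.9  62.7]
pot conf 0.67 uv [162. 216.] n 229 ztop 0.059 c [325.1 207.6] r 75.2 mean [371.7 214.6  57.1]
t 18.15 pos [0.4368 0.1093 0.1531] jaw -100.1 tilt [ 0.035 -0.019 -0.999] q6 1.85 open 0.0802 F [0.4 0.3 0.7]
 spin -0.029 rad (alt 3.113) slide0 [121.9  -0.4   9.3] slide after spin [121.9  -0.7   9.3]
pot conf 0.45 uv [164. 250.] n 104 ztop 0.060 c [361.7 211.9] r 22.8 mean [356.2 212.7  57.5]
```

View pics/c1s.png

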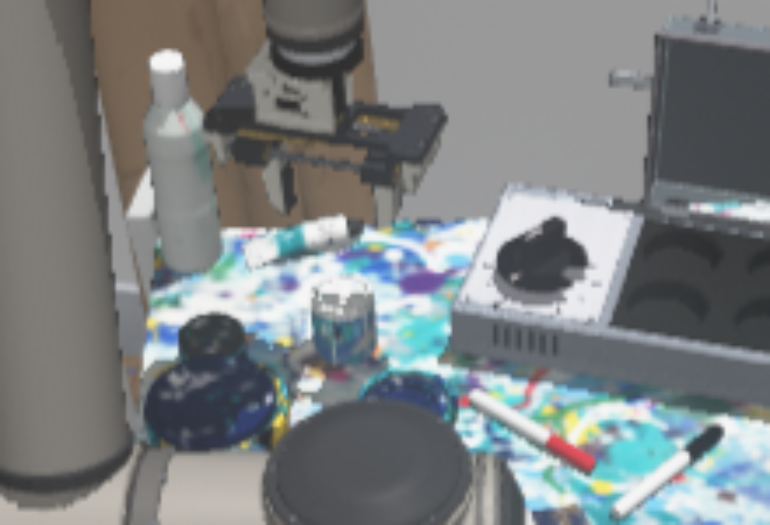

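Request:
send_rows(
  motion=[
    {"hand": 0.75,"slide": [20,0,3],"spin": -0.03},
    {"hand": 0.75,"slide": [20,0,3],"spin": 0},
    {"hand": 0.75,"slide": [20,0,3],"spin": 0},
    {"hand": 0.75,"slide": [15,0,0],"spin": 0},
    {"hand": 0.75,"slide": [0,0,0],"spin": 0},
  ],
)

```text
time: 18.75
tool_pos: [0.4403, 0.1035, 0.0818]
tool_rot: [2.947, 1.515, -0.349]
contact_force: [0.8, 0.2, -0.6]
opening: 0.0805
```

```bash
python3 -c "
from h import *
plan([.432,.109,.031],81.6)
"
```

```text
t 18.75 pos [0.4403 0.1035 0.0818] jaw -98.9 tilt [ 0.053 -0.019 -0.998] q6 1.83 open 0.0805 F [ 0.8  0.2 -0.6]
 spin -0.009 rad (alt 3.133) slide0 [50.2 -4.7 11.8] slide after spin [50.2 -4.8 11.8]
```

Request:
send_rows(
  motion=[
    {"hand": 0.75,"slide": [0,-5,6],"spin": -0.01},
    {"hand": 0.75,"slide": [0,0,6],"spin": 0},
    {"hand": 0.75,"slide": [10,0,0],"spin": 0},
    {"hand": 0.75,"slide": [10,0,0],"spin": 0},
    {"hand": 0.75,"slide": [0,0,0],"spin": 0},
  ],
)

```text
time: 19.25
tool_pos: [0.4327, 0.1092, 0.0632]
tool_rot: [2.986, 1.508, -0.302]
contact_force: [0.3, -0.5, 0.8]
opening: 0.0801
```

```bash
python3 -c "
from h import *
plan([.432,.109,.031],81.6)
"
```

```text
t 19.25 pos [0.4327 0.1092 0.0632] jaw -98.4 tilt [ 0.06  -0.019 -0.998] q6 1.84 open 0.0801 F [ 0.3 -0.5  0.8]
 spin -0.000 rad (alt 3.141) slide0 [32.1  0.   2.7] slide after spin [32.1  0.   2.7]
```

Request:
send_rows(
  motion=[
    {"hand": 0.75,"slide": [10,0,2],"spin": 0},
    {"hand": 0.75,"slide": [10,0,2],"spin": 0},
    {"hand": 0.75,"slide": [9,0,0],"spin": 0},
    {"hand": 0.75,"slide": [0,0,0],"spin": 0},
  ],
)

```text
time: 19.65
tool_pos: [0.4312, 0.1094, 0.0327]
tool_rot: [2.99, 1.507, -0.298]
contact_force: [-0.6, 0.3, -0.4]
opening: 0.0801
```

```bash
python3 -c "
from h import *
plan([.432,.109,.031],81.6)
"
```

```text
t 19.65 pos [0.4312 0.1094 0.0327] jaw -98.4 tilt [ 0.061 -0.019 -0.998] q6 1.84 open 0.0801 F [-0.6  0.3 -0.4]
 spin -0.000 rad (alt 3.142) slide0 [ 1.7  0.2 -0.7] slide after spin [ 1.7  0.2 -0.7]
```

Request:
send_rows(
  motion=[
    {"hand": -0.2,"slide": [0,0,0],"spin": 0},
    {"hand": -0.2,"slide": [0,0,0],"spin": 0},
    {"hand": -0.2,"slide": [0,0,0],"spin": 0},
    {"hand": -0.2,"slide": [0,0,0],"spin": 0},
  ],
  grip_force=12,
)

```text
time: 20.05
tool_pos: [0.4321, 0.1095, 0.0334]
tool_rot: [2.997, 1.506, -0.291]
contact_force: [0.3, 0.0, -1.2]
opening: 0.0563
```

Request:
send_rows(
  motion=[
    {"hand": -0.2,"slide": [0,0,0],"spin": 0},
    {"hand": -0.2,"slide": [0,0,0],"spin": 0},
    {"hand": -0.2,"slide": [-6,0,0],"spin": 0},
    {"hand": -0.2,"slide": [-10,0,0],"spin": 0},
    {"hand": -0.2,"slide": [-10,0,0],"spin": 0},
  ],
  grip_force=30,
)

```text
time: 20.55
tool_pos: [0.4295, 0.1099, 0.0604]
tool_rot: [2.982, 1.508, -0.306]
contact_force: [0.6, -0.0, -1.1]
opening: 0.0561
```

```bash
python3 -c "
from h import *
print(mix(-39,-11),mix(-39,-110))
plan([*mix(-39,-11),.165],81.6)
"
```

```text
[ 0.45230966 -0.18177073] [ 0.43781325 -0.27970364]
t 20.55 pos [0.4295 0.1099 0.0604] jaw -98.4 tilt [ 0.059 -0.019 -0.998] q6 1.84 open 0.0561 F [ 0.6 -0.  -1.1]
 spin -0.000 rad (alt 3.142) slide0 [-97.6 286.2 -71.3] slide after spin [-97.6 286.2 -71.3]
```

Request:
send_rows(
  motion=[
    {"hand": -0.2,"slide": [-20,0,0],"spin": 0},
    {"hand": -0.2,"slide": [-25,0,0],"spin": 0},
    {"hand": -0.2,"slide": [-25,0,0],"spin": 0},
    {"hand": -0.2,"slide": [-25,15,0],"spin": 0},
    {"hand": -0.2,"slide": [-5,25,-5],"spin": 0},
    {"hand": -0.2,"slide": [0,30,-8],"spin": 0},
    {"hand": -0.2,"slide": [0,30,-8],"spin": 0},
    {"hand": -0.2,"slide": [0,30,-8],"spin": 0},
  ],
)

```text
time: 21.35
tool_pos: [0.4333, -0.0217, 0.1773]
tool_rot: [3.029, 1.497, -0.251]
contact_force: [1.0, -0.5, -1.3]
opening: 0.0559
```

```bash
python3 -c "
from h import *
plan([*mix(-39,-11),.165],81.6)
"
```

```text
t 21.35 pos [ 0.4333 -0.0217  0.1773] jaw -97.9 tilt [ 0.071 -0.018 -0.997] q6 1.48 open 0.0559 F [ 1.  -0.5 -1.3]
 spin 0.008 rad (alt -3.134) slide0 [ 16.6 155.8 -39.8] slide after spin [ 16.6 155.5 -41.1]
```

Request:
send_rows(
  motion=[
    {"hand": -0.2,"slide": [0,20,-5],"spin": 0},
    {"hand": -0.2,"slide": [0,20,-5],"spin": 0},
    {"hand": -0.2,"slide": [0,20,-5],"spin": 0},
    {"hand": -0.2,"slide": [0,20,-5],"spin": 0},
    {"hand": -0.2,"slide": [0,20,-5],"spin": 0},
    {"hand": -0.2,"slide": [0,20,-5],"spin": 0},
    {"hand": -0.2,"slide": [0,20,-5],"spin": 0},
    {"hand": -0.2,"slide": [0,10,-2],"spin": 0},
  ],
)

```text
time: 22.15
tool_pos: [0.4481, -0.1837, 0.1904]
tool_rot: [3.012, 1.488, -0.271]
contact_force: [0.1, -0.3, -1.2]
opening: 0.0562
```

```bash
python3 -c "
from h import *
plan([*mix(-39,-11),.130],81.6)
"
```

```text
t 22.15 pos [ 0.4481 -0.1837  0.1904] jaw -98.1 tilt [ 0.08  -0.022 -0.997] q6 1.14 open 0.0562 F [ 0.1 -0.3 -1.2]
 spin 0.005 rad (alt -3.136) slide0 [60.5 -3.2  1.1] slide after spin [60.5 -3.2  1.1]
```

Request:
send_rows(
  motion=[
    {"hand": -0.2,"slide": [10,-3,1],"spin": 0},
    {"hand": -0.2,"slide": [12,0,1],"spin": 0},
    {"hand": -0.2,"slide": [12,0,1],"spin": 0},
    {"hand": -0.2,"slide": [12,0,1],"spin": 0},
    {"hand": -0.2,"slide": [10,0,0],"spin": 0},
    {"hand": -0.2,"slide": [5,0,0],"spin": 0},
    {"hand": -0.2,"slide": [0,0,0],"spin": 0},
  ],
)

```text
time: 22.85
tool_pos: [0.4476, -0.1762, 0.126]
tool_rot: [3.04, 1.49, -0.242]
contact_force: [0.7, 0.0, 0.2]
opening: 0.0561
```

```bash
python3 -c "
from h import *
plan([*mix(-39,-11),.0734],81.6)
p=vision.read_camera('side'); cv2.imwrite('pics/d1s.png',cv2.resize(p['pixels'][110:260,200:380],None,fx=4.2,fy=4.2))
"
```

```text
t 22.85 pos [ 0.4476 -0.1762  0.126 ] jaw -98.1 tilt [ 0.079 -0.019 -0.997] q6 1.14 open 0.0561 F [0.7 0.  0.2]
 spin 0.006 rad (alt -3.136) slide0 [52.9  4.4 -1.2] slide after spin [52.9  4.4 -1.2]
```

View pics/d1s.png

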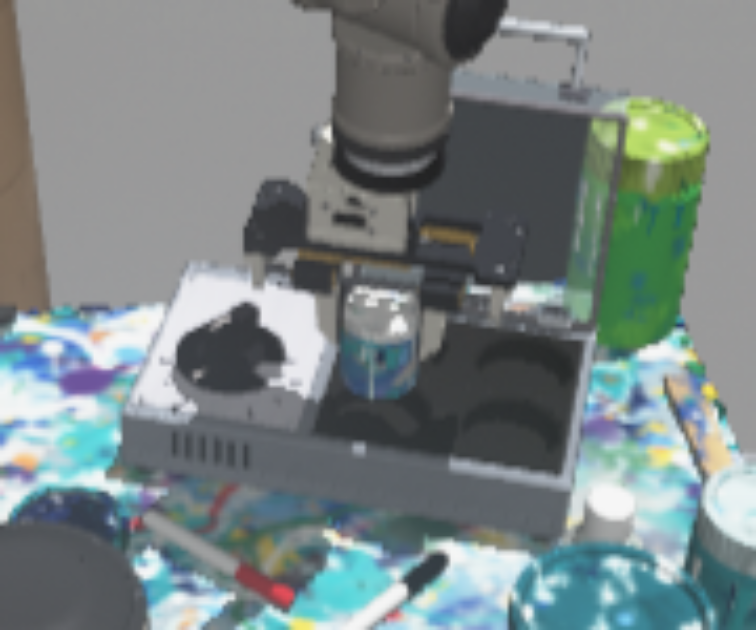

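Request:
send_rows(
  motion=[
    {"hand": -0.2,"slide": [0,4,-1],"spin": 0},
    {"hand": -0.2,"slide": [10,0,0],"spin": 0},
    {"hand": -0.2,"slide": [10,0,0],"spin": 0},
    {"hand": -0.2,"slide": [10,0,0],"spin": 0},
    {"hand": -0.2,"slide": [0,0,0],"spin": 0},
  ],
)

```text
time: 23.4
tool_pos: [0.4516, -0.1819, 0.0953]
tool_rot: [3.028, 1.486, -0.255]
contact_force: [0.3, -0.5, -0.9]
opening: 0.0562
```

```bash
python3 -c "
from h import *
plan([*mix(-39,-11),.0734],81.6)
"
```

```text
t 23.40 pos [ 0.4516 -0.1819  0.0953] jaw -98.1 tilt [ 0.082 -0.021 -0.996] q6 1.13 open 0.0562 F [ 0.3 -0.5 -0.9]
 spin 0.005 rad (alt -3.136) slide0 [21.9 -0.5  1.2] slide after spin [21.9 -0.4  1.2]
```

Request:
send_rows(
  motion=[
    {"hand": -0.2,"slide": [7,0,1],"spin": 0},
    {"hand": -0.2,"slide": [7,0,0],"spin": 0},
    {"hand": -0.2,"slide": [6,0,0],"spin": 0},
    {"hand": -0.2,"slide": [2,0,0],"spin": 0},
    {"hand": -0.2,"slide": [0,0,0],"spin": 0},
  ],
)

```text
time: 23.9
tool_pos: [0.4539, -0.1825, 0.0732]
tool_rot: [3.025, 1.483, -0.258]
contact_force: [0.2, 0.8, 0.5]
opening: 0.0563
```

```bash
python3 -c "
from h import *
plan([*mix(-39,-11),.0734],81.6)
"
```

```text
t 23.90 pos [ 0.4539 -0.1825  0.0732] jaw -98.1 tilt [ 0.085 -0.022 -0.996] q6 1.13 open 0.0563 F [0.2 0.8 0.5]
 spin 0.005 rad (alt -3.136) slide0 [-0.3 -0.5  1.7] slide after spin [-0.3 -0.5  1.7]
```

Request:
send_rows(
  motion=[
    {"hand": 0.5,"slide": [0,0,0],"spin": 0},
    {"hand": 0.55,"slide": [0,0,0],"spin": 0},
    {"hand": 0.55,"slide": [0,0,0],"spin": 0},
    {"hand": 0.55,"slide": [-10,0,0],"spin": 0},
    {"hand": 0.55,"slide": [-20,0,0],"spin": 0},
    {"hand": 0.55,"slide": [-30,0,0],"spin": 0},
    {"hand": 0.75,"slide": [-40,0,0],"spin": 0},
    {"hand": 0.75,"slide": [0,0,0],"spin": 0},
  ],
)

```text
time: 24.7
tool_pos: [0.4448, -0.1802, 0.1773]
tool_rot: [3.029, 1.484, -0.254]
contact_force: [0.9, 0.5, 0.1]
opening: 0.0797
```

```bash
python3 -c "
from h import *
plan([.374,.214,.18],81.6)
p=vision.read_camera('side'); pots(p);cv2.imwrite('pics/d2s.png',cv2.resize(p['pixels'][110:260,200:380],None,fx=4.2,fy=4.2))
p=vision.read_camera('top'); pots(p);cv2.imwrite('pics/d2.png',cv2.resize(p['pixels'][150:260,140:400],None,fx=3,fy=3))
"
```

```text
t 24.70 pos [ 0.4448 -0.1802  0.1773] jaw -98.1 tilt [ 0.084 -0.022 -0.996] q6 1.13 open 0.0797 F [0.9 0.5 0.1]
 spin 0.005 rad (alt -3.137) slide0 [ -17.1 -380.2  124.7] slide after spin [ -17.1 -379.6  126.6]
pot conf 0.58 uv [292. 206.] n 407 ztop 0.104 c [ 452.9 -181.7] r 29.8 mean [ 451.2 -183.3  102.5]
pot conf 0.90 uv [164. 242.] n 362 ztop 0.060 c [373.8 214.2] r 28.1 mean [373.6 213.3  58.2]
pot conf 0.21 uv [140. 177.] n 651 ztop 0.227 c [542.  278.6] r 16.1 mean [541.5 278.1 228.4]
```

View pics/d2s.png

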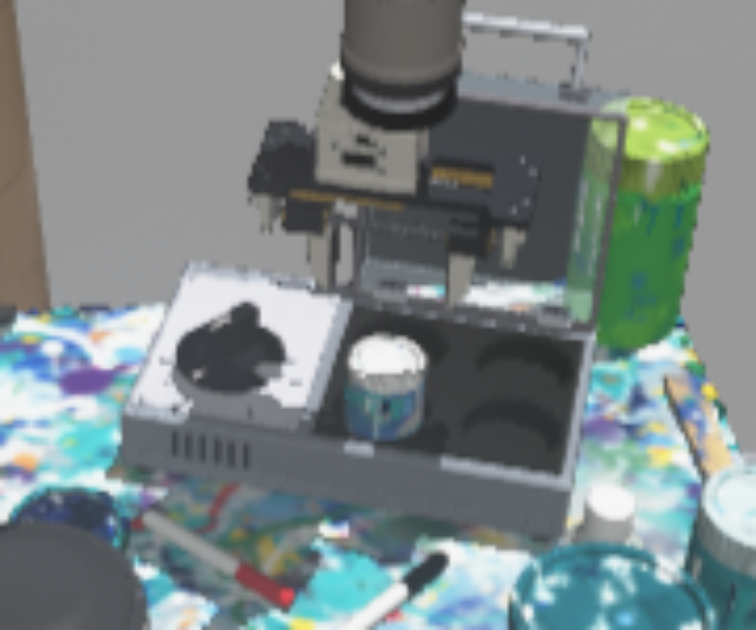

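View pics/d2.png

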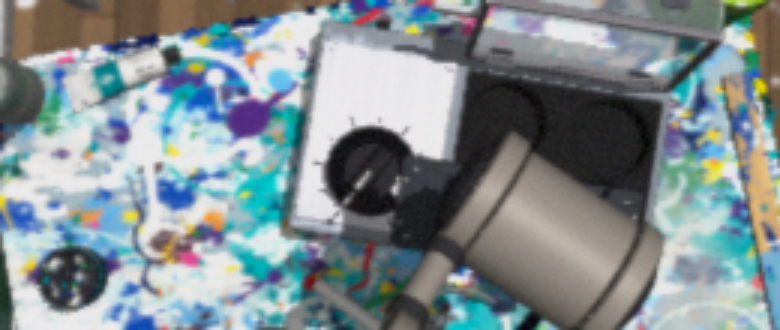

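The first pot stands upright in nest 0, with its top at 0.104 m as expected. The second is still at (0.374, 0.214).

Request:
send_rows(
  motion=[
    {"hand": 0.75,"slide": [0,-25,8],"spin": 0},
    {"hand": 0.75,"slide": [0,-40,13],"spin": 0},
    {"hand": 0.75,"slide": [0,-40,13],"spin": 0},
    {"hand": 0.75,"slide": [0,-40,13],"spin": 0},
    {"hand": 0.75,"slide": [0,-40,13],"spin": 0},
    {"hand": 0.75,"slide": [0,-40,13],"spin": 0},
    {"hand": 0.75,"slide": [0,-40,13],"spin": 0},
    {"hand": 0.75,"slide": [0,0,0],"spin": 0},
  ],
)

```text
time: 25.7
tool_pos: [0.388, 0.105, 0.1543]
tool_rot: [3.061, 1.514, -0.227]
contact_force: [0.5, -0.1, -0.5]
opening: 0.0804
```

```bash
python3 -c "
from h import *
plan([.374,.214,.14],81.6)
"
```

```text
t 25.70 pos [0.388  0.105  0.1543] jaw -98.4 tilt [ 0.056 -0.013 -0.998] q6 1.82 open 0.0804 F [ 0.5 -0.1 -0.5]
 spin 0.000 rad (alt -3.141) slide0 [  12.1 -105.8   30.5] slide after spin [  12.1 -105.8   30.5]
```

Request:
send_rows(
  motion=[
    {"hand": 0.75,"slide": [0,-45,13],"spin": 0},
    {"hand": 0.75,"slide": [0,-45,13],"spin": 0},
    {"hand": 0.75,"slide": [0,-15,4],"spin": 0},
    {"hand": 0.75,"slide": [0,0,0],"spin": 0},
  ],
)

```text
time: 26.1
tool_pos: [0.3729, 0.2133, 0.148]
tool_rot: [2.963, 1.519, -0.328]
contact_force: [-0.8, -0.8, -0.5]
opening: 0.0802
```

```bash
python3 -c "
from h import *
plan([.374,.214,.027],81.6)
p=vision.read_camera('side'); pots(p)
cv2.imwrite('pics/e1s.png',cv2.resize(p['pixels'][120:270,100:320],None,fx=3.5,fy=3.5))
"
```

```text
t 26.10 pos [0.3729 0.2133 0.148 ] jaw -98.6 tilt [ 0.049 -0.017 -0.999] q6 2.11 open 0.0802 F [-0.8 -0.8 -0.5]
 spin -0.003 rad (alt 3.139) slide0 [120.9  -2.    5.2] slide after spin [120.9  -2.    5.2]
pot conf 0.83 uv [290. 203.] n 442 ztop 0.103 c [ 454.  -183.8] r 31.3 mean [ 451.9 -184.3  102.6]
pot conf 0.65 uv [160. 216.] n 246 ztop 0.060 c [327.8 192.4] r 79.9 mean [358.2 210.3  66.8]
pot conf 0.32 uv [316. 154.] n 3632 ztop 0.239 c [ 607.6 -254. ] r 98.4 mean [ 620.9 -258.3  252.5]
```

View pics/e1s.png

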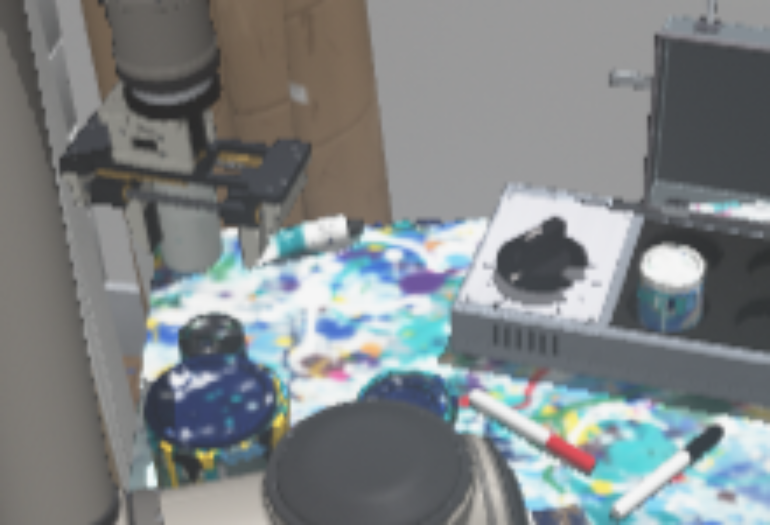

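```bash
python3 -c "
from h import *
z=np.load('b1.npz')['z']
p=vision.read_camera('top'); p['range_z']=z; Q=cloud(p)
m=(Q[...,0]>.28)&(Q[...,0]<.5)&(Q[...,1]>.23)&(Q[...,1]<.42)&(Q[...,2]>.03)
print(m.sum(), Q[m].min(0) if m.any() else '', Q[m].max(0) if m.any() else '')
m=(Q[...,0]>.1)&(Q[...,0]<.4)&(Q[...,1]>.1)&(Q[...,1]<.42)&(Q[...,2]>.085)
print(m.sum(), np.nanpercentile(Q[m],[1,99],axis=0) if m.any() else '')
"
```

```text
55 [0.35149725 0.23011903 0.0511133 ] [0.39358397 0.24306035 0.0642258 ]
810 [[0.10009614 0.15615601 0.12517908]
 [0.26022472 0.22051971 0.51306585]]
```

Nothing tall is near the pot. I descend slowly.

Request:
send_rows(
  motion=[
    {"hand": 0.75,"slide": [0,-2,0],"spin": 0},
    {"hand": 0.75,"slide": [14,0,0],"spin": 0},
    {"hand": 0.75,"slide": [14,0,1],"spin": 0},
    {"hand": 0.75,"slide": [14,0,1],"spin": 0},
    {"hand": 0.75,"slide": [14,0,1],"spin": 0},
    {"hand": 0.75,"slide": [10,0,1],"spin": 0},
    {"hand": 0.75,"slide": [0,0,0],"spin": 0},
  ],
)

```text
time: 26.95
tool_pos: [0.376, 0.2058, 0.0807]
tool_rot: [2.968, 1.517, -0.339]
contact_force: [-0.6, 0.0, 0.3]
opening: 0.0801
```

```bash
python3 -c "
from h import *
plan([.374,.214,.027],81.6)
"
```

```text
t 26.95 pos [0.376  0.2058 0.0807] jaw -99.5 tilt [ 0.051 -0.018 -0.999] q6 2.12 open 0.0801 F [-0.6  0.   0.3]
 spin -0.018 rad (alt 3.123) slide0 [53.4 -8.3  6.2] slide after spin [53.4 -8.4  6. ]
```

Request:
send_rows(
  motion=[
    {"hand": 0.75,"slide": [0,-5,2],"spin": -0.018},
    {"hand": 0.75,"slide": [0,-4,2],"spin": 0},
    {"hand": 0.75,"slide": [0,0,0],"spin": 0},
    {"hand": 0.75,"slide": [7,0,0],"spin": 0},
    {"hand": 0.75,"slide": [7,0,0],"spin": 0},
    {"hand": 0.75,"slide": [0,0,0],"spin": 0},
  ],
)

```text
time: 27.55
tool_pos: [0.3758, 0.2153, 0.0674]
tool_rot: [2.992, 1.514, -0.297]
contact_force: [0.8, 0.3, -0.5]
opening: 0.0806
```

```bash
python3 -c "
from h import *
plan([.374,.214,.027],81.6)
"
```

```text
t 27.55 pos [0.3758 0.2153 0.0674] jaw -98.4 tilt [ 0.055 -0.017 -0.998] q6 2.13 open 0.0806 F [ 0.8  0.3 -0.5]
 spin -0.001 rad (alt 3.141) slide0 [40.2  1.2  3.9] slide after spin [40.2  1.2  3.9]
```

Request:
send_rows(
  motion=[
    {"hand": 0.75,"slide": [8,0,2],"spin": 0},
    {"hand": 0.75,"slide": [8,0,1],"spin": 0},
    {"hand": 0.75,"slide": [8,0,0],"spin": 0},
    {"hand": 0.75,"slide": [8,0,0],"spin": 0},
    {"hand": 0.75,"slide": [6,0,0],"spin": 0},
    {"hand": 0.75,"slide": [0,0,0],"spin": 0},
  ],
)

```text
time: 28.15
tool_pos: [0.3742, 0.2148, 0.025]
tool_rot: [2.97, 1.515, -0.319]
contact_force: [-0.4, -0.3, -0.0]
opening: 0.0801
```

```bash
python3 -c "
from h import *
plan([.374,.214,.027],81.6)
p=vision.read_camera('side'); cv2.imwrite('pics/e2s.png',cv2.resize(p['pixels'][120:270,100:320],None,fx=3.5,fy=3.5))
"
```

```text
t 28.15 pos [0.3742 0.2148 0.025 ] jaw -98.4 tilt [ 0.053 -0.017 -0.998] q6 2.14 open 0.0801 F [-0.4 -0.3 -0. ]
 spin -0.001 rad (alt 3.141) slide0 [-2.   0.8  0. ] slide after spin [-2.   0.8  0. ]
```

View pics/e2s.png

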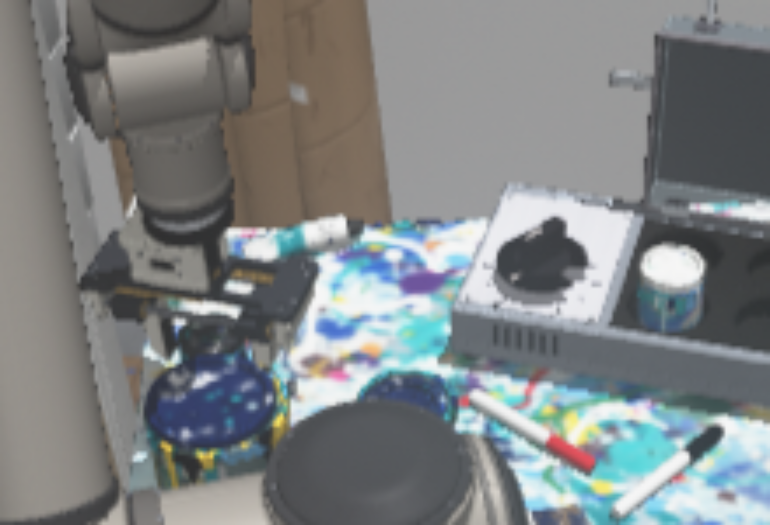

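Request:
send_rows(
  motion=[
    {"hand": 0.75,"slide": [-4,1,0],"spin": 0},
    {"hand": -0.2,"slide": [0,0,0],"spin": 0},
    {"hand": -0.2,"slide": [0,0,0],"spin": 0},
    {"hand": -0.2,"slide": [0,0,0],"spin": 0},
    {"hand": -0.2,"slide": [0,0,0],"spin": 0},
  ],
  grip_force=12,
)

```text
time: 28.7
tool_pos: [0.375, 0.2142, 0.0308]
tool_rot: [3.006, 1.513, -0.282]
contact_force: [0.6, 1.4, -2.2]
opening: 0.0563
```

Request:
send_rows(
  motion=[
    {"hand": -0.2,"slide": [0,0,0],"spin": 0},
    {"hand": -0.2,"slide": [0,0,0],"spin": 0},
  ],
  grip_force=30,
)

```text
time: 28.9
tool_pos: [0.3748, 0.2142, 0.0307]
tool_rot: [3.003, 1.513, -0.285]
contact_force: [-0.5, 0.3, -2.0]
opening: 0.0557
```

Request:
send_rows(
  motion=[
    {"hand": -0.2,"slide": [-6,0,0],"spin": 0},
    {"hand": -0.2,"slide": [-12,0,0],"spin": 0},
    {"hand": -0.2,"slide": [-15,0,0],"spin": 0},
    {"hand": -0.2,"slide": [0,0,0],"spin": 0},
  ],
)

```text
time: 29.3
tool_pos: [0.372, 0.2143, 0.0648]
tool_rot: [2.971, 1.515, -0.317]
contact_force: [0.1, 0.5, -2.5]
opening: 0.0563
```

```bash
python3 -c "
from h import *
plan([*mix(-39,-110),.165],81.6)
"
```

```text
t 29.30 pos [0.372  0.2143 0.0648] jaw -98.4 tilt [ 0.053 -0.017 -0.998] q6 2.13 open 0.0563 F [ 0.1  0.5 -2.5]
 spin -0.001 rad (alt 3.141) slide0 [ -88.   479.9 -142.8] slide after spin [ -88.   480.1 -142.4]
```

Request:
send_rows(
  motion=[
    {"hand": -0.2,"slide": [-20,0,0],"spin": 0},
    {"hand": -0.2,"slide": [-20,0,0],"spin": 0},
    {"hand": -0.2,"slide": [-20,0,0],"spin": 0},
    {"hand": -0.2,"slide": [-20,0,0],"spin": 0},
    {"hand": -0.2,"slide": [-15,0,0],"spin": 0},
    {"hand": -0.2,"slide": [0,20,-4],"spin": 0},
    {"hand": -0.2,"slide": [0,20,-4],"spin": 0},
    {"hand": -0.2,"slide": [0,20,-4],"spin": 0},
  ],
)

```text
time: 30.1
tool_pos: [0.368, 0.1543, 0.1618]
tool_rot: [2.929, 1.518, -0.356]
contact_force: [-0.1, 0.3, -1.7]
opening: 0.0562
```

Request:
send_rows(
  motion=[
    {"hand": -0.2,"slide": [0,20,-5],"spin": 0},
    {"hand": -0.2,"slide": [0,20,-5],"spin": 0},
    {"hand": -0.2,"slide": [0,20,-5],"spin": 0},
    {"hand": -0.2,"slide": [0,20,-5],"spin": 0},
    {"hand": -0.2,"slide": [0,20,-5],"spin": 0},
    {"hand": -0.2,"slide": [0,20,-5],"spin": 0},
    {"hand": -0.2,"slide": [0,20,-5],"spin": 0},
    {"hand": -0.2,"slide": [0,20,-5],"spin": 0},
  ],
)

```text
time: 30.9
tool_pos: [0.3818, -0.0165, 0.1621]
tool_rot: [2.884, 1.523, -0.4]
contact_force: [-0.1, -0.8, -2.1]
opening: 0.056
```

```bash
python3 -c "
from h import *
plan([*mix(-39,-110),.165],81.6)
"
```

```text
t 30.90 pos [ 0.3818 -0.0165  0.1621] jaw -98.2 tilt [ 0.044 -0.018 -0.999] q6 1.48 open 0.0560 F [-0.1 -0.8 -2.1]
 spin 0.004 rad (alt -3.137) slide0 [  4.4 252.6 -92.7] slide after spin [  4.4 252.2 -93.8]
```

Request:
send_rows(
  motion=[
    {"hand": -0.2,"slide": [-1,20,-5],"spin": 0},
    {"hand": -0.2,"slide": [-1,20,-5],"spin": 0},
    {"hand": -0.2,"slide": [-1,20,-5],"spin": 0},
    {"hand": -0.2,"slide": [0,20,-5],"spin": 0},
    {"hand": -0.2,"slide": [0,20,-6],"spin": 0},
    {"hand": -0.2,"slide": [0,20,-6],"spin": 0},
    {"hand": -0.2,"slide": [0,20,-6],"spin": 0},
    {"hand": -0.2,"slide": [0,20,-6],"spin": 0},
  ],
)

```text
time: 31.7
tool_pos: [0.3995, -0.1873, 0.1647]
tool_rot: [2.889, 1.531, -0.397]
contact_force: [-0.6, 0.2, -2.2]
opening: 0.056
```

```bash
python3 -c "
from h import *
plan([*mix(-39,-110),.15],81.6)
"
```

```text
t 31.70 pos [ 0.3995 -0.1873  0.1647] jaw -98.2 tilt [ 0.037 -0.016 -0.999] q6 1.09 open 0.0560 F [-0.6  0.2 -2.2]
 spin 0.003 rad (alt -3.139) slide0 [ 17.5  85.8 -50.5] slide after spin [ 17.5  85.6 -50.7]
```

Request:
send_rows(
  motion=[
    {"hand": -0.2,"slide": [0,18,-9],"spin": 0},
    {"hand": -0.2,"slide": [0,18,-10],"spin": 0},
    {"hand": -0.2,"slide": [0,17,-10],"spin": 0},
    {"hand": -0.2,"slide": [2,17,-10],"spin": 0},
    {"hand": -0.2,"slide": [3,12,-8],"spin": 0},
    {"hand": -0.2,"slide": [5,0,0],"spin": 0},
    {"hand": -0.2,"slide": [0,0,0],"spin": 0},
  ],
)

```text
time: 32.4
tool_pos: [0.4334, -0.28, 0.1518]
tool_rot: [2.939, 1.538, -0.35]
contact_force: [-0.4, -0.7, -1.8]
opening: 0.0562
```

```bash
python3 -c "
from h import *
plan([*mix(-39,-110),.11],81.6)
"
```

```text
t 32.40 pos [ 0.4334 -0.28    0.1518] jaw -98.4 tilt [ 0.031 -0.011 -0.999] q6 0.98 open 0.0562 F [-0.4 -0.7 -1.8]
 spin -0.001 rad (alt 3.141) slide0 [41.9 -1.2 -3. ] slide after spin [41.9 -1.2 -3. ]
```

Request:
send_rows(
  motion=[
    {"hand": -0.2,"slide": [10,-1,-2],"spin": 0},
    {"hand": -0.2,"slide": [10,0,-1],"spin": 0},
    {"hand": -0.2,"slide": [10,0,0],"spin": 0},
    {"hand": -0.2,"slide": [10,0,0],"spin": 0},
    {"hand": -0.2,"slide": [0,0,0],"spin": 0},
  ],
)

```text
time: 32.9
tool_pos: [0.4369, -0.2765, 0.1076]
tool_rot: [2.989, 1.541, -0.298]
contact_force: [-1.3, 0.2, -1.9]
opening: 0.0562
```

```bash
python3 -c "
from h import *
plan([*mix(-39,-110),.071],81.6)
p=vision.read_camera('side'); cv2.imwrite('pics/f1s.png',cv2.resize(p['pixels'][110:260,200:380],None,fx=4.2,fy=4.2))
"
```

```text
t 32.90 pos [ 0.4369 -0.2765  0.1076] jaw -98.3 tilt [ 0.029 -0.009 -1.   ] q6 0.99 open 0.0562 F [-1.3  0.2 -1.9]
 spin 0.002 rad (alt -3.140) slide0 [36.6  2.9 -0.3] slide after spin [36.6  2.9 -0.3]
```

View pics/f1s.png

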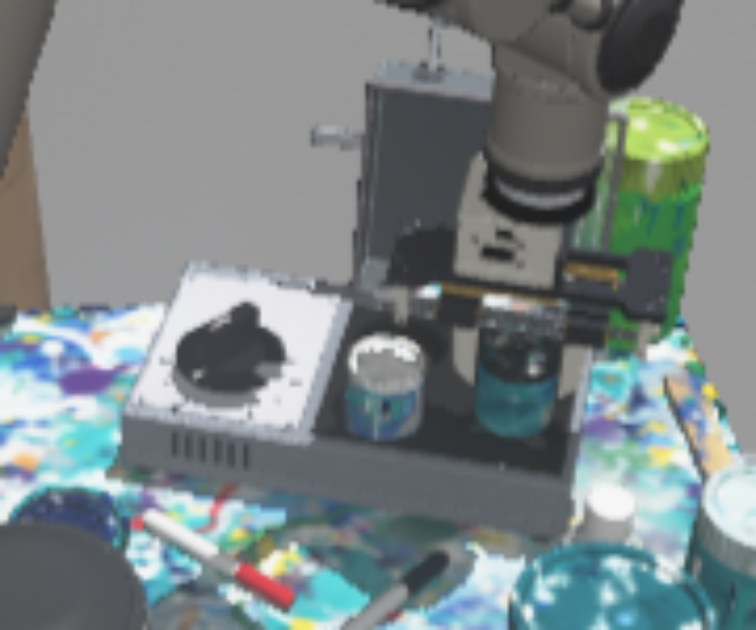

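Request:
send_rows(
  motion=[
    {"hand": -0.2,"slide": [0,3,0],"spin": 0},
    {"hand": -0.2,"slide": [9,0,0],"spin": 0},
    {"hand": -0.2,"slide": [9,0,0],"spin": 0},
    {"hand": -0.2,"slide": [8,0,0],"spin": 0},
    {"hand": -0.2,"slide": [0,0,0],"spin": 0},
  ],
)

```text
time: 33.45
tool_pos: [0.438, -0.2809, 0.081]
tool_rot: [2.948, 1.538, -0.339]
contact_force: [-0.1, -0.6, -2.8]
opening: 0.0562
```

```bash
python3 -c "
from h import *
plan([*mix(-39,-110),.071],81.6)
"
```

```text
t 33.45 pos [ 0.438  -0.2809  0.081 ] jaw -98.3 tilt [ 0.031 -0.011 -0.999] q6 0.98 open 0.0562 F [-0.1 -0.6 -2.8]
 spin 0.001 rad (alt -3.140) slide0 [ 9.9 -1.2  0.7] slide after spin [ 9.9 -1.2  0.7]
```

Request:
send_rows(
  motion=[
    {"hand": -0.2,"slide": [5,-1,0],"spin": 0},
    {"hand": -0.2,"slide": [4,0,0],"spin": 0},
    {"hand": -0.2,"slide": [1,0,0],"spin": 0},
    {"hand": -0.2,"slide": [0,0,0],"spin": 0},
  ],
)

```text
time: 33.85
tool_pos: [0.4386, -0.2802, 0.0712]
tool_rot: [2.931, 1.537, -0.355]
contact_force: [-0.0, -1.1, -1.2]
opening: 0.056
```

```bash
python3 -c "
from h import *
plan([*mix(-39,-110),.071],81.6)
"
```

```text
t 33.85 pos [ 0.4386 -0.2802  0.0712] jaw -98.3 tilt [ 0.031 -0.012 -0.999] q6 0.98 open 0.0560 F [-0.  -1.1 -1.2]
 spin 0.002 rad (alt -3.140) slide0 [ 0.1 -0.3  0.8] slide after spin [ 0.1 -0.3  0.8]
```

Request:
send_rows(
  motion=[
    {"hand": -0.2,"slide": [1,0,0],"spin": 0},
    {"hand": 0.5,"slide": [0,0,0],"spin": 0},
    {"hand": 0.5,"slide": [0,0,0],"spin": 0},
    {"hand": 0.5,"slide": [0,0,0],"spin": 0},
    {"hand": 0.5,"slide": [-10,0,0],"spin": 0},
    {"hand": 0.5,"slide": [-20,0,0],"spin": 0},
    {"hand": 0.5,"slide": [-35,0,0],"spin": 0},
    {"hand": 0.5,"slide": [-40,0,0],"spin": 0},
  ],
)

```text
time: 34.65
tool_pos: [0.4333, -0.2773, 0.1757]
tool_rot: [3.059, 1.546, -0.228]
contact_force: [0.3, -1.1, 0.3]
opening: 0.0691
```

```bash
python3 -c "
from h import *
x,z=barpos(1.7); print(x,z)
plan([*mix(x,-59.7),z/1000+.06],-8.4)
p=vision.read_camera('side'); pots(p);cv2.imwrite('pics/f2s.png',cv2.resize(p['pixels'][90:260,200:380],None,fx=4.2,fy=4.2))
"
```

```text
164.0757297558592 279.1977398124495
t 34.65 pos [ 0.4333 -0.2773  0.1757] jaw -98.3 tilt [ 0.024 -0.006 -1.   ] q6 0.98 open 0.0691 F [ 0.3 -1.1  0.3]
 spin -1.569 rad (alt 1.572) slide0 [-158.4  -47.8 -212. ] slide after spin [-158.4  211.9  -48.2]
pot conf 0.75 uv [290. 206.] n 407 ztop 0.103 c [ 453.  -186.1] r 31.5 mean [ 450.7 -183.7  102.4]
pot conf 0.59 uv [324. 211.] n 395 ztop 0.098 c [ 434.1 -282.8] r 30.6 mean [ 432.6 -281.9   96.4]
pot conf 0.20 uv [255. 194.] n 359 ztop 0.113 c [476.3 -66.3] r 25.3 mean [473.9 -67.4 114.7]
```

View pics/f2s.png

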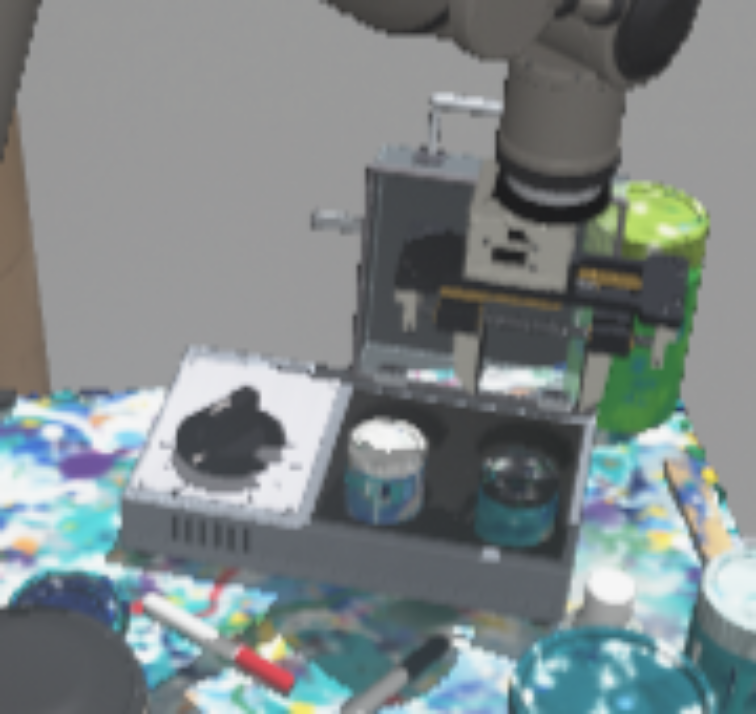

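Both pots stand in the front nests, with tops at 0.103 and 0.098 m as expected. I go up and over to the bar.

Request:
send_rows(
  motion=[
    {"hand": 0.5,"slide": [-25,0,0],"spin": 0},
    {"hand": 0.5,"slide": [-30,0,0],"spin": 0},
    {"hand": 0.2,"slide": [-30,0,0],"spin": -0.13},
    {"hand": 0,"slide": [-30,0,0],"spin": -0.131},
    {"hand": 0,"slide": [-30,0,0],"spin": -0.131},
    {"hand": 0,"slide": [-20,0,0],"spin": -0.131},
    {"hand": 0,"slide": [0,0,0],"spin": -0.131},
    {"hand": 0,"slide": [0,0,0],"spin": -0.131},
  ],
)

```text
time: 35.55
tool_pos: [0.4293, -0.2761, 0.3537]
tool_rot: [2.07, 1.532, -0.402]
contact_force: [-0.5, -1.0, 0.4]
opening: 0.0461
```

Request:
send_rows(
  motion=[
    {"hand": 0,"slide": [0,0,0],"spin": -0.131},
    {"hand": 0,"slide": [0,0,0],"spin": -0.131},
    {"hand": 0,"slide": [0,0,0],"spin": -0.131},
    {"hand": 0,"slide": [0,0,0],"spin": -0.131},
    {"hand": 0,"slide": [0,0,0],"spin": -0.131},
    {"hand": 0,"slide": [0,0,0],"spin": -0.131},
    {"hand": 0,"slide": [0,0,0],"spin": 0},
  ],
)

```text
time: 36.25
tool_pos: [0.4285, -0.2753, 0.3532]
tool_rot: [1.262, 1.533, -0.389]
contact_force: [-0.3, -0.2, 0.1]
opening: 0.0458
```

```bash
python3 - <<'E'
from h import *
x,z=barpos(1.7)
plan([*mix(x,-59.7),z/1000+.06],-8.4)
p=vision.read_camera('top');cv2.imwrite('pics/g1.png',p['pixels']); pots(p)
for pp in (p,vision.read_camera('side')):
    Q=cloud(pp); m=tomix(Q); z=Q[...,2]
    B=(m[...,0]>100)&(m[...,0]<250)&(m[...,1]>-140)&(m[...,1]<20)&(z>.268)&(z<.3)
    if B.sum(): print("bar",B.sum(),np.median(m[B],0),np.percentile(m[B],[5,95],axis=0),np.percentile(z[B],[10,50,90]))
E
```

```text
t 36.25 pos [ 0.4285 -0.2753  0.3532] jaw -4.6 tilt [ 0.035 -0.014 -0.999] q6 -0.65 open 0.0458 F [-0.3 -0.2  0.1]
 spin 0.067 rad (alt -3.075) slide0 [ 21.3 215.  -33.1] slide after spin [ 21.3 212.3 -47.4]
pot conf 0.79 uv [340. 223.] n 396 ztop 0.100 c [ 431.  -248.4] r 60.8 mean [ 438.3 -278.1  102. ]
pot conf 0.69 uv [303. 218.] n 332 ztop 0.106 c [ 454.7 -181.4] r 27.0 mean [ 454.5 -181.7  103.9]
bar 269 [162.40620831 -59.59913018] [[ 157.90825249 -113.97132645]
 [ 168.55972998   -4.69802507]] [0.27957635 0.28418484 0.28723691]
bar 70 [157.86424165 -22.12795083] [[152.39046558 -47.3294266 ]
 [165.77060693  -2.67948969]] [0.27215129 0.28184812 0.28507304]
```

View pics/g1.png

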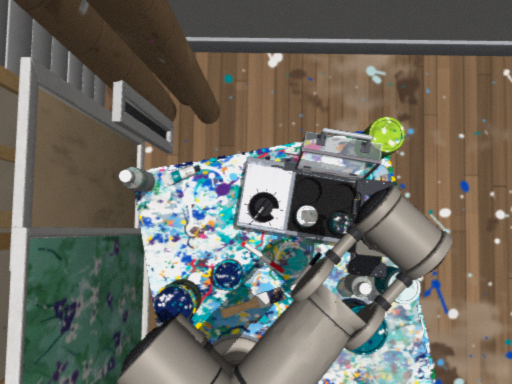

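Request:
send_rows(
  motion=[
    {"hand": 0,"slide": [0,0,0],"spin": 0.067},
    {"hand": 0,"slide": [0,30,-7],"spin": 0},
    {"hand": 0,"slide": [0,30,-7],"spin": 0},
    {"hand": 0,"slide": [2,30,-7],"spin": 0},
    {"hand": 0,"slide": [4,30,-7],"spin": 0},
    {"hand": 0,"slide": [4,30,-7],"spin": 0},
    {"hand": 0,"slide": [4,30,-6],"spin": 0},
    {"hand": 0,"slide": [0,25,-6],"spin": 0},
  ],
)

```text
time: 37.2
tool_pos: [0.6437, -0.2632, 0.3472]
tool_rot: [1.319, 1.532, -0.433]
contact_force: [0.4, -0.1, 0.7]
opening: 0.046
```

```bash
python3 - <<'E'
from h import *
plan([*mix(163,-59.7),.310],-8.4)
E
```

```text
t 37.20 pos [ 0.6437 -0.2632  0.3472] jaw -10.4 tilt [ 0.035 -0.016 -0.999] q6 -0.32 open 0.0460 F [ 0.4 -0.1  0.7]
 spin -0.034 rad (alt 3.107) slide0 [37.1 -0.8 -4.2] slide after spin [37.1 -0.6 -4.2]
```

Request:
send_rows(
  motion=[
    {"hand": 0,"slide": [0,-1,-4],"spin": -0.034},
    {"hand": 0,"slide": [12,0,0],"spin": 0},
    {"hand": 0,"slide": [12,0,0],"spin": 0},
    {"hand": 0,"slide": [10,0,0],"spin": 0},
    {"hand": 0,"slide": [0,0,0],"spin": 0},
  ],
)

```text
time: 37.7
tool_pos: [0.6459, -0.2581, 0.3085]
tool_rot: [1.296, 1.536, -0.423]
contact_force: [0.3, 0.1, -0.2]
opening: 0.0457
```

```bash
python3 - <<'E'
from h import *
plan([*mix(163.3,-59.7),.261],-8.4)
p=vision.read_camera('side'); cv2.imwrite('pics/g2s.png',cv2.resize(p['pixels'][60:220,240:400],None,fx=4,fy=4))
E
```

```text
t 37.70 pos [ 0.6459 -0.2581  0.3085] jaw -8.5 tilt [ 0.032 -0.014 -0.999] q6 -0.34 open 0.0457 F [ 0.3  0.1 -0.2]
 spin -0.002 rad (alt 3.139) slide0 [47.4 -2.   1.1] slide after spin [47.4 -2.   1.1]
```

View pics/g2s.png

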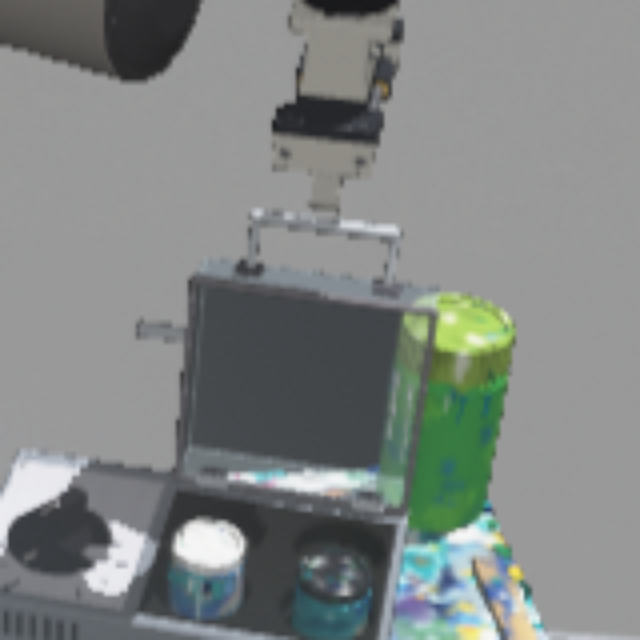

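Request:
send_rows(
  motion=[
    {"hand": 0,"slide": [8,-1,0],"spin": 0},
    {"hand": 0,"slide": [10,0,0],"spin": 0},
    {"hand": 0,"slide": [10,0,0],"spin": 0},
    {"hand": 0,"slide": [10,0,0],"spin": 0},
    {"hand": 0,"slide": [6,0,0],"spin": 0},
    {"hand": 0,"slide": [0,0,0],"spin": 0},
  ],
)

```text
time: 38.35
tool_pos: [0.6462, -0.2593, 0.2635]
tool_rot: [1.289, 1.532, -0.432]
contact_force: [0.1, -0.0, -0.4]
opening: 0.0459
```

```bash
python3 - <<'E'
from h import *
plan([*mix(163.3,-59.7),.261],-8.4)
E
```

```text
t 38.35 pos [ 0.6462 -0.2593  0.2635] jaw -8.6 tilt [ 0.035 -0.016 -0.999] q6 -0.34 open 0.0459 F [ 0.1 -0.  -0.4]
 spin -0.003 rad (alt 3.138) slide0 [ 2.5 -0.9  0.4] slide after spin [ 2.5 -0.9  0.4]
```

Request:
send_rows(
  motion=[
    {"hand": -1,"slide": [1,0,0],"spin": 0},
    {"hand": -1,"slide": [0,0,0],"spin": 0},
    {"hand": -1,"slide": [0,0,0],"spin": 0},
    {"hand": -1,"slide": [0,0,0],"spin": 0},
    {"hand": -1,"slide": [0,0,0],"spin": 0},
    {"hand": -1,"slide": [0,0,0],"spin": 0},
  ],
  grip_force=12,
)

```text
time: 38.95
tool_pos: [0.6469, -0.2595, 0.2635]
tool_rot: [1.287, 1.53, -0.434]
contact_force: [-0.1, -0.7, -1.5]
opening: 0.0118
```

```bash
cat >> h.py <<'E'
def hoodd(d=-0.06,n=8):
    o,Rm=st(); g=o["tool_pos"]-0.019*Rm[:,0]; m=tomix(g); dz=g[2]*1000-66; dx=HX-m[0]
    th=np.arctan2(dz,dx)-np.radians(11.757); print("t %.2f th %.3f r %.1f y %.1f open %.4f F"%(o["time"],th,np.hypot(dx,dz),m[1],o["opening"]),o["contact_force"].round(1),"tilt",Rm[:,0].round(3),"jaw %.1f"%np.degrees(np.arctan2(Rm[1,1],Rm[0,1])))
    e=R.from_euler("z",YAW).as_matrix(); a=th
    for k in range(n):
        x0,z0=barpos(a);x1,z1=barpos(a+d); v=Rm.T@e@np.array([x1-x0,0,z1-z0]); print(round(a+d,2),v.round(0),end=' '); a+=d
    print()
E
python3 - <<'E'
from h import *
hoodd()
E
```

```text
t 38.95 th 1.695 r 228.8 y -59.2 open 0.0118 F [-0.1 -0.7 -1.5] tilt [ 0.037 -0.017 -0.999] jaw -8.6
1.64 [ -5. -13.   0.] 1.58 [ -4. -13.   0.] 1.52 [ -3. -13.   0.] 1.46 [ -2. -13.   0.] 1.4 [ -1. -13.   0.] 1.34 [ -1. -14.   0.] 1.28 [  0. -14.   0.] 1.22 [  1. -13.   0.]
```

Request:
send_rows(
  motion=[
    {"hand": -1,"slide": [0,0,0],"spin": 0},
    {"hand": -1,"slide": [-4,-13,0],"spin": 0},
    {"hand": -1,"slide": [-4,-13,0],"spin": 0},
    {"hand": -1,"slide": [-3,-13,0],"spin": 0},
    {"hand": -1,"slide": [-2,-13,0],"spin": 0},
    {"hand": -1,"slide": [-1,-13,0],"spin": 0},
    {"hand": -1,"slide": [0,-14,0],"spin": 0},
  ],
  grip_force=30,
)

```text
time: 39.65
tool_pos: [0.5715, -0.2483, 0.2774]
tool_rot: [1.313, 1.513, -0.407]
contact_force: [2.0, -0.1, 1.9]
opening: 0.0112
```

```bash
python3 - <<'E'
from h import *
hoodd()
E
```

```text
t 39.65 th 1.355 r 230.4 y -59.1 open 0.0112 F [ 2.  -0.1  1.9] tilt [ 0.053 -0.023 -0.998] jaw -8.5
1.29 [ -0. -14.   0.] 1.23 [  1. -14.   0.] 1.17 [  1. -13.   0.] 1.11 [  2. -13.  -0.] 1.05 [  3. -13.  -0.] 0.99 [  4. -13.  -0.] 0.93 [  5. -13.  -0.] 0.87 [  5. -12.  -0.]
```

Request:
send_rows(
  motion=[
    {"hand": -1,"slide": [0,-14,0],"spin": 0},
    {"hand": -1,"slide": [1,-14,0],"spin": 0},
    {"hand": -1,"slide": [2,-13,0],"spin": 0},
    {"hand": -1,"slide": [3,-13,0],"spin": 0},
    {"hand": -1,"slide": [3,-13,0],"spin": 0},
    {"hand": -1,"slide": [4,-13,0],"spin": 0},
    {"hand": -1,"slide": [5,-13,0],"spin": 0},
  ],
)

```text
time: 40.35
tool_pos: [0.4811, -0.2348, 0.2583]
tool_rot: [1.33, 1.496, -0.39]
contact_force: [-0.2, 1.2, 1.3]
opening: 0.0111
```

```bash
python3 - <<'E'
from h import *
hoodd()
E
```

```text
t 40.35 th 0.946 r 231.2 y -58.9 open 0.0111 F [-0.2  1.2  1.3] tilt [ 0.069 -0.028 -0.997] jaw -8.5
0.89 [  5. -13.  -0.] 0.83 [  6. -12.  -0.] 0.77 [  6. -12.  -0.] 0.71 [  7. -11.  -0.] 0.65 [  8. -11.  -0.] 0.59 [  8. -11.  -0.] 0.53 [  9. -10.  -0.] 0.47 [10. -9. -0.]
```

Request:
send_rows(
  motion=[
    {"hand": -1,"slide": [6,-12,0],"spin": 0},
    {"hand": -1,"slide": [6,-12,0],"spin": 0},
    {"hand": -1,"slide": [7,-12,0],"spin": 0},
    {"hand": -1,"slide": [8,-11,0],"spin": 0},
    {"hand": -1,"slide": [8,-11,0],"spin": 0},
    {"hand": -1,"slide": [9,-10,0],"spin": 0},
    {"hand": -1,"slide": [9,-10,0],"spin": 0},
  ],
)

```text
time: 41.05
tool_pos: [0.407, -0.2236, 0.2023]
tool_rot: [1.342, 1.484, -0.377]
contact_force: [4.6, -0.2, -4.8]
opening: 0.0107
```

```bash
python3 - <<'E'
from h import *
hoodd()
E
```

```text
t 41.05 th 0.537 r 229.7 y -58.6 open 0.0107 F [ 4.6 -0.2 -4.8] tilt [ 0.08  -0.032 -0.996] jaw -8.5
0.48 [  9. -10.  -0.] 0.42 [10. -9. -0.] 0.36 [11. -8. -0.] 0.3 [11. -8. -0.] 0.24 [11. -7. -0.] 0.18 [12. -6. -0.] 0.12 [12. -6. -0.] 0.06 [13. -5. -0.]
```

Request:
send_rows(
  motion=[
    {"hand": -1,"slide": [9,-10,0],"spin": 0},
    {"hand": -1,"slide": [10,-9,0],"spin": 0},
    {"hand": -1,"slide": [11,-8,0],"spin": 0},
    {"hand": -1,"slide": [11,-8,0],"spin": 0},
    {"hand": -1,"slide": [11,-7,0],"spin": 0},
    {"hand": -1,"slide": [12,-6,0],"spin": 0},
  ],
)

```text
time: 41.65
tool_pos: [0.3661, -0.2174, 0.1342]
tool_rot: [1.368, 1.475, -0.353]
contact_force: [-1.0, 1.6, 0.6]
opening: 0.0111
```

```bash
python3 - <<'E'
from h import *
hoodd()
E
```

```text
t 41.65 th 0.186 r 228.1 y -58.5 open 0.0111 F [-1.   1.6  0.6] tilt [ 0.09  -0.033 -0.995] jaw -8.6
0.13 [12. -6. -0.] 0.07 [12. -5. -0.] 0.01 [13. -4. -0.] -0.05 [13. -4. -0.] -0.11 [13. -3. -0.] -0.17 [13. -2. -0.] -0.23 [13. -1. -0.] -0.29 [14. -0. -0.]
```

Request:
send_rows(
  motion=[
    {"hand": -1,"slide": [10,-5,0],"spin": 0},
    {"hand": -1,"slide": [10,-4,0],"spin": 0},
    {"hand": -1,"slide": [10,-4,0],"spin": 0},
    {"hand": -1,"slide": [6,-2,0],"spin": 0},
    {"hand": -1,"slide": [0,0,0],"spin": 0},
  ],
)

```text
time: 42.15
tool_pos: [0.3563, -0.2166, 0.0984]
tool_rot: [1.367, 1.467, -0.355]
contact_force: [-1.2, 0.8, -2.0]
opening: 0.0113
```

```bash
python3 - <<'E'
from h import *
hoodd(n=3)
E
```

```text
t 42.15 th 0.023 r 226.7 y -59.1 open 0.0113 F [-1.2  0.8 -2. ] tilt [ 0.097 -0.036 -0.995] jaw -8.6
-0.04 [13. -4. -0.] -0.1 [13. -3. -0.] -0.16 [13. -2. -0.]
```

Request:
send_rows(
  motion=[
    {"hand": -1,"slide": [3,0,0],"spin": 0},
    {"hand": -1,"slide": [3,0,0],"spin": 0},
  ],
)

```text
time: 42.35
tool_pos: [0.3564, -0.2171, 0.096]
tool_rot: [1.349, 1.466, -0.372]
contact_force: [-13.7, 6.4, 37.6]
opening: 0.0109
```

```bash
python3 - <<'E'
from h import *
hoodd(n=1)
p=vision.read_camera('side'); cv2.imwrite('pics/h1s.png',cv2.resize(p['pixels'][110:260,200:380],None,fx=4.2,fy=4.2))
E
```

```text
t 42.35 th 0.013 r 226.0 y -59.5 open 0.0109 F [-13.7   6.4  37.6] tilt [ 0.097 -0.038 -0.995] jaw -8.5
-0.05 [13. -4. -0.]
```

View pics/h1s.png

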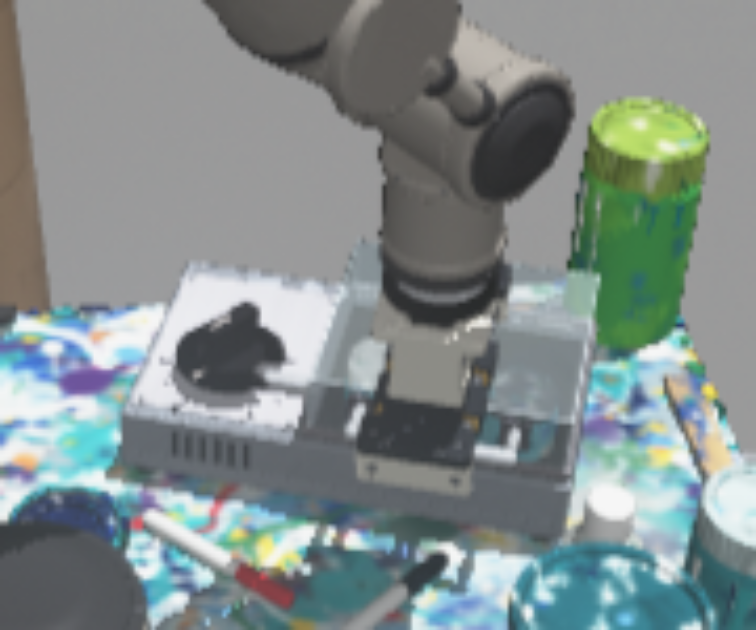

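Request:
send_rows(
  motion=[
    {"hand": -0.35,"slide": [0,0,0],"spin": 0},
    {"hand": -0.35,"slide": [0,0,0],"spin": 0},
    {"hand": -0.35,"slide": [0,0,0],"spin": 0},
    {"hand": -0.35,"slide": [-10,0,0],"spin": 0},
    {"hand": -0.35,"slide": [-20,0,0],"spin": 0},
    {"hand": -0.35,"slide": [-25,0,0],"spin": 0},
    {"hand": -0.35,"slide": [-30,0,0],"spin": 0},
    {"hand": -0.35,"slide": [0,0,0],"spin": 0},
  ],
)

```text
time: 43.2
tool_pos: [0.3478, -0.2141, 0.1859]
tool_rot: [1.34, 1.466, -0.381]
contact_force: [-0.4, 0.5, -0.9]
opening: 0.03
```

```bash
python3 - <<'E'
from h import *
plan([.4785,-.0667,.17],51.6)
E
```

```text
t 43.20 pos [ 0.3478 -0.2141  0.1859] jaw -8.5 tilt [ 0.097 -0.039 -0.994] q6 -0.65 open 0.0300 F [-0.4  0.5 -0.9]
 spin -1.049 rad (alt 2.093) slide0 [  22.8  105.4 -165.7] slide after spin [ 22.8 196.1   8.7]
```

Request:
send_rows(
  motion=[
    {"hand": -0.1,"slide": [-10,0,0],"spin": -0.131},
    {"hand": 0,"slide": [-10,0,0],"spin": -0.131},
    {"hand": 0,"slide": [0,0,0],"spin": -0.131},
    {"hand": 0,"slide": [0,0,0],"spin": -0.131},
    {"hand": 0,"slide": [0,0,0],"spin": -0.131},
    {"hand": 0,"slide": [0,0,0],"spin": -0.131},
    {"hand": 0,"slide": [0,0,0],"spin": -0.131},
    {"hand": 0,"slide": [0,0,0],"spin": -0.131},
  ],
)

```text
time: 44.0
tool_pos: [0.3443, -0.212, 0.2053]
tool_rot: [0.262, 1.469, -0.37]
contact_force: [0.0, -0.3, 0.8]
opening: 0.046
```

```bash
python3 - <<'E'
from h import *
plan([.4785,-.0667,.19],51.6)
p=vision.read_camera('top');cv2.imwrite('pics/i1.png',cv2.resize(p['pixels'][150:270,220:380],None,fx=5,fy=5,interpolation=cv2.INTER_CUBIC))
E
```

```text
t 44.00 pos [ 0.3443 -0.212   0.2053] jaw 53.9 tilt [ 0.095 -0.037 -0.995] q6 -1.73 open 0.0460 F [ 0.  -0.3  0.8]
 spin 0.039 rad (alt -3.102) slide0 [ 22.5 196.   20.5] slide after spin [ 22.5 196.7  12.8]
```

View pics/i1.png

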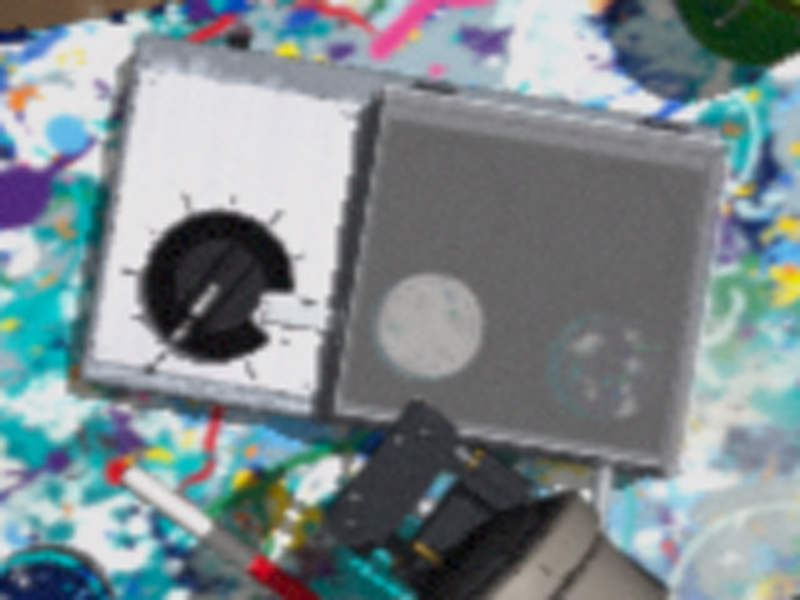

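The hood is shut with both pots inside, and the dial is at zero. The pointer at (185,325) aims at the dot at (150,368), and the notch sits over the tab. I move back to the knob.

Request:
send_rows(
  motion=[
    {"hand": 0,"slide": [0,45,3],"spin": 0.039},
    {"hand": 0,"slide": [0,48,3],"spin": 0},
    {"hand": 0,"slide": [0,48,3],"spin": 0},
    {"hand": 0,"slide": [0,48,3],"spin": 0},
    {"hand": 0,"slide": [0,0,0],"spin": 0},
  ],
)

```text
time: 44.55
tool_pos: [0.4732, -0.0676, 0.2105]
tool_rot: [0.306, 1.47, -0.382]
contact_force: [0.1, -0.3, -0.6]
opening: 0.0456
```

```bash
cat >> h.py <<'E'
def kn(z,jaw):
    o,Rm=st(); plan(np.array([.4785,-.0667,.019+z])+0.019*(Rm[:,0]),jaw)
E
python3 -c "
from h import *
kn(.19,51.6)"
```

```text
t 44.55 pos [ 0.4732 -0.0676  0.2105] jaw 50.7 tilt [ 0.093 -0.038 -0.995] q6 -1.17 open 0.0456 F [ 0.1 -0.3 -0.6]
 spin -0.017 rad (alt 3.125) slide0 [21.   4.   3.3] slide after spin [21.   3.9  3.4]
```

Request:
send_rows(
  motion=[
    {"hand": 0,"slide": [0,37,-29],"spin": -0.017},
    {"hand": 0,"slide": [0,37,-29],"spin": 0},
    {"hand": 0,"slide": [0,37,-29],"spin": 0},
    {"hand": 0,"slide": [0,37,-29],"spin": 0},
    {"hand": 0,"slide": [0,0,0],"spin": 0},
  ],
)

```text
time: 45.05
tool_pos: [0.4758, 0.1238, 0.2008]
tool_rot: [0.275, 1.473, -0.411]
contact_force: [0.3, -0.6, -0.6]
opening: 0.0462
```

```bash
python3 -c "
from h import *
kn(.19,51.6)"
```

```text
t 45.05 pos [0.4758 0.1238 0.2008] jaw 50.8 tilt [ 0.089 -0.039 -0.995] q6 -0.73 open 0.0462 F [ 0.3 -0.6 -0.6]
 spin -0.015 rad (alt 3.127) slide0 [  18.5 -145.5  123.2] slide after spin [  18.5 -147.3  121. ]
```

Request:
send_rows(
  motion=[
    {"hand": 0,"slide": [1,-18,15],"spin": -0.015},
    {"hand": 0,"slide": [1,-18,15],"spin": 0},
    {"hand": 0,"slide": [1,-18,15],"spin": 0},
    {"hand": 0,"slide": [1,-18,15],"spin": 0},
    {"hand": 0,"slide": [1,-18,15],"spin": 0},
    {"hand": 0,"slide": [1,-18,15],"spin": 0},
    {"hand": 0,"slide": [1,-18,15],"spin": 0},
    {"hand": 0,"slide": [1,-18,15],"spin": 0},
  ],
)

```text
time: 45.85
tool_pos: [0.475, -0.0727, 0.1972]
tool_rot: [0.223, 1.48, -0.459]
contact_force: [-0.2, -0.6, -0.2]
opening: 0.0458
```

```bash
python3 -c "
from h import *
kn(.14,51.6)"
```

```text
t 45.85 pos [ 0.475  -0.0727  0.1972] jaw 50.9 tilt [ 0.081 -0.04  -0.996] q6 -1.18 open 0.0458 F [-0.2 -0.6 -0.2]
 spin -0.011 rad (alt 3.130) slide0 [57.1  6.1 -4.4] slide after spin [57.1  6.2 -4.3]
```

Request:
send_rows(
  motion=[
    {"hand": 0,"slide": [8,6,-4],"spin": -0.011},
    {"hand": 0,"slide": [12,0,0],"spin": 0},
    {"hand": 0,"slide": [12,0,0],"spin": 0},
    {"hand": 0,"slide": [12,0,0],"spin": 0},
    {"hand": 0,"slide": [12,0,0],"spin": 0},
    {"hand": 0,"slide": [0,0,0],"spin": 0},
  ],
)

```text
time: 46.45
tool_pos: [0.4764, -0.0725, 0.1366]
tool_rot: [0.198, 1.485, -0.491]
contact_force: [0.2, 0.4, 0.2]
opening: 0.0457
```

```bash
python3 -c "
from h import *
kn(.088,51.6)"
```

```text
t 46.45 pos [ 0.4764 -0.0725  0.1366] jaw 50.5 tilt [ 0.076 -0.04  -0.996] q6 -1.17 open 0.0457 F [0.2 0.4 0.2]
 spin -0.019 rad (alt 3.123) slide0 [48.4  5.3 -4.6] slide after spin [48.4  5.4 -4.5]
```

Request:
send_rows(
  motion=[
    {"hand": 0,"slide": [0,5,-4],"spin": -0.019},
    {"hand": 0,"slide": [8,0,0],"spin": 0},
    {"hand": 0,"slide": [8,0,0],"spin": 0},
    {"hand": 0,"slide": [0,0,0],"spin": 0},
  ],
)

```text
time: 46.85
tool_pos: [0.4776, -0.0659, 0.1199]
tool_rot: [0.181, 1.485, -0.49]
contact_force: [-0.8, 0.4, -0.1]
opening: 0.0458
```

```bash
python3 -c "
from h import *
kn(.088,51.6)"
```

```text
t 46.85 pos [ 0.4776 -0.0659  0.1199] jaw 51.6 tilt [ 0.076 -0.041 -0.996] q6 -1.17 open 0.0458 F [-0.8  0.4 -0.1]
 spin 0.000 rad (alt -3.141) slide0 [32.  -0.2  0.1] slide after spin [32.  -0.2  0.1]
```

Request:
send_rows(
  motion=[
    {"hand": 0,"slide": [8,0,0],"spin": 0},
    {"hand": 0,"slide": [8,0,0],"spin": 0},
    {"hand": 0,"slide": [8,0,0],"spin": 0},
    {"hand": 0,"slide": [6,0,0],"spin": 0},
    {"hand": 0,"slide": [0,0,0],"spin": 0},
  ],
)

```text
time: 47.35
tool_pos: [0.4801, -0.0674, 0.0873]
tool_rot: [0.181, 1.484, -0.49]
contact_force: [-0.2, 0.4, 0.7]
opening: 0.0458
```

```bash
python3 -c "
from h import *
kn(.088,51.6)"
```

```text
t 47.35 pos [ 0.4801 -0.0674  0.0873] jaw 51.6 tilt [ 0.076 -0.041 -0.996] q6 -1.17 open 0.0458 F [-0.2  0.4  0.7]
 spin -0.000 rad (alt 3.141) slide0 [-0.8 -0.2 -0. ] slide after spin [-0.8 -0.2 -0. ]
```

Request:
send_rows(
  motion=[
    {"hand": 0,"slide": [-3,0,0],"spin": 0},
    {"hand": -1,"slide": [0,0,0],"spin": 0},
    {"hand": -1,"slide": [0,0,0],"spin": 0},
    {"hand": -1,"slide": [0,0,0],"spin": 0},
    {"hand": -1,"slide": [0,0,0],"spin": 0},
    {"hand": -1,"slide": [0,0,0],"spin": 0},
  ],
  grip_force=10,
)

```text
time: 47.95
tool_pos: [0.4811, -0.0665, 0.0913]
tool_rot: [0.209, 1.482, -0.463]
contact_force: [5.1, 6.2, -3.3]
opening: 0.0164
```

Request:
send_rows(
  motion=[
    {"hand": -1,"slide": [0,0,0],"spin": 0},
    {"hand": -1,"slide": [0,0,0],"spin": 0},
  ],
  grip_force=22,
)

```text
time: 48.15
tool_pos: [0.4812, -0.0664, 0.0912]
tool_rot: [0.203, 1.482, -0.467]
contact_force: [0.5, -0.6, -0.5]
opening: 0.0162
```

```bash
python3 -c "
from h import *
kn(.088,51.6);print(observe()['torque'])"
```

```text
t 48.15 pos [ 0.4812 -0.0664  0.0912] jaw 51.6 tilt [ 0.079 -0.04  -0.996] q6 -1.17 open 0.0162 F [ 0.5 -0.6 -0.5]
 spin 0.000 rad (alt -3.141) slide0 [ 3.1 -1.6 -0.6] slide after spin [ 3.1 -1.6 -0.6]
[-0.39793329  0.12805553 -0.02338184]
```

Request:
send_rows(
  motion=[
    {"hand": -1,"slide": [0,0,0],"spin": 0.12},
    {"hand": -1,"slide": [0,0,0],"spin": 0.12},
    {"hand": -1,"slide": [0,0,0],"spin": 0.12},
    {"hand": -1,"slide": [0,0,0],"spin": 0.12},
    {"hand": -1,"slide": [0,0,0],"spin": 0.12},
    {"hand": -1,"slide": [0,0,0],"spin": 0.12},
    {"hand": -1,"slide": [0,0,0],"spin": 0.12},
    {"hand": -1,"slide": [0,0,0],"spin": 0.12},
  ],
)

```text
time: 48.95
tool_pos: [0.4802, -0.0669, 0.0914]
tool_rot: [1.168, 1.484, -0.497]
contact_force: [1.8, 0.5, 1.6]
opening: 0.0173
```

```bash
python3 -c "
from h import *
kn(.09,-68.4);print(observe()['torque'])"
```

```text
t 48.95 pos [ 0.4802 -0.0669  0.0914] jaw -5.3 tilt [ 0.076 -0.041 -0.996] q6 -0.17 open 0.0173 F [1.8 0.5 1.6]
 spin 1.101 rad (alt -2.041) slide0 [ 1.3 -0.3  0.5] slide after spin [1.3 0.4 0.5]
[-0.14753261  0.39073447 -0.01696896]
```

Request:
send_rows(
  motion=[
    {"hand": -1,"slide": [0,0,0],"spin": 0.12},
    {"hand": -1,"slide": [0,0,0],"spin": 0.12},
    {"hand": -1,"slide": [0,0,0],"spin": 0.12},
    {"hand": -1,"slide": [0,0,0],"spin": 0.12},
    {"hand": -1,"slide": [0,0,0],"spin": 0.12},
    {"hand": -1,"slide": [0,0,0],"spin": 0.12},
    {"hand": -1,"slide": [0,0,0],"spin": 0.12},
    {"hand": -1,"slide": [0,0,0],"spin": 0},
  ],
)

```text
time: 49.75
tool_pos: [0.4792, -0.0664, 0.0915]
tool_rot: [2.053, 1.488, -0.491]
contact_force: [3.1, 0.1, -0.5]
opening: 0.0171
```

```bash
python3 -c "
from h import *
kn(.09,-68.4);print(observe()['torque'])"
```

```text
t 49.75 pos [ 0.4792 -0.0664  0.0915] jaw -55.8 tilt [ 0.073 -0.039 -0.997] q6 0.70 open 0.0171 F [ 3.1  0.1 -0.5]
 spin 0.219 rad (alt -2.922) slide0 [1.5 1.2 0.1] slide after spin [ 1.5  1.2 -0.1]
[ 0.32223913  0.22062741 -0.02516365]
```

Request:
send_rows(
  motion=[
    {"hand": -1,"slide": [0,0,0],"spin": 0.08},
    {"hand": -1,"slide": [0,0,0],"spin": 0.08},
    {"hand": -1,"slide": [0,0,0],"spin": 0},
  ],
)

```text
time: 50.05
tool_pos: [0.4791, -0.0662, 0.0915]
tool_rot: [2.219, 1.488, -0.482]
contact_force: [1.3, -0.2, -0.5]
opening: 0.0167
```

```bash
python3 -c "
from h import *
kn(.09,-68.4);print(observe()['torque'])"
```

```text
t 50.05 pos [ 0.4791 -0.0662  0.0915] jaw -64.8 tilt [ 0.073 -0.038 -0.997] q6 0.86 open 0.0167 F [ 1.3 -0.2 -0.5]
 spin 0.062 rad (alt -3.079) slide0 [ 1.6  1.4 -0.1] slide after spin [ 1.6  1.3 -0.2]
[ 0.35131045  0.2046818  -0.07642417]
```

Request:
send_rows(
  motion=[
    {"hand": -1,"slide": [0,0,0],"spin": 0.06},
    {"hand": -1,"slide": [0,0,0],"spin": 0},
    {"hand": -0.1,"slide": [0,0,0],"spin": 0},
    {"hand": -0.1,"slide": [0,0,0],"spin": 0},
    {"hand": 0,"slide": [0,0,0],"spin": 0},
    {"hand": 0,"slide": [-10,0,0],"spin": 0},
    {"hand": 0,"slide": [-20,0,0],"spin": 0},
    {"hand": 0,"slide": [-30,0,0],"spin": 0},
  ],
)

```text
time: 50.85
tool_pos: [0.4722, -0.0637, 0.1508]
tool_rot: [2.231, 1.496, -0.512]
contact_force: [-0.3, -0.9, -0.1]
opening: 0.0459
```

Request:
send_rows(
  motion=[
    {"hand": 0,"slide": [-30,0,0],"spin": 0},
    {"hand": 0,"slide": [-30,0,0],"spin": 0},
    {"hand": 0,"slide": [0,40,0],"spin": 0},
    {"hand": 0,"slide": [0,40,0],"spin": 0},
    {"hand": 0,"slide": [0,40,0],"spin": 0},
    {"hand": 0,"slide": [0,40,0],"spin": 0},
    {"hand": 0,"slide": [0,30,0],"spin": 0},
    {"hand": 0,"slide": [0,0,0],"spin": 0},
  ],
)

```text
time: 51.65
tool_pos: [0.5454, -0.2418, 0.2384]
tool_rot: [2.239, 1.48, -0.494]
contact_force: [0.1, 0.7, -0.5]
opening: 0.0457
```

```bash
python3 - <<'E'
from h import *
plan(None)
p=vision.read_camera('top');cv2.imwrite('pics/j1f.png',p['pixels']);cv2.imwrite('pics/j1.png',cv2.resize(p['pixels'][150:270,220:380],None,fx=5,fy=5,interpolation=cv2.INTER_CUBIC)); pots(p)
c=mix(-30,107)
Q=cloud(p); D=np.hypot(Q[...,0]-c[0],Q[...,1]-c[1]); K=Q[(D<.035)&(Q[...,2]>.1)&(Q[...,2]<.13)]
print("knob",cv2.minAreaRect((K[:,:2]*1000).astype(np.float32)),len(K))
for k in range(11):
    a=np.radians(150-30*k); q=c+.034*np.array([np.cos(a+YAW),np.sin(a+YAW)]); u,v=proj(p,[*q,.081]); print(k,np.round([u,v],1),p["pixels"][int(round(v)),int(round(u))].mean().round(),end=" | ")
H=Q[(tomix(Q)[...,0]>-80)&(tomix(Q)[...,0]<80)&(tomix(Q)[...,1]>-140)&(tomix(Q)[...,1]<25)]; print("\nhood top z",np.nanpercentile(H[:,2],[5,50,95]))
p=vision.read_camera('side'); cv2.imwrite('pics/j1s.png',cv2.resize(p['pixels'][100:270,100:400],None,fx=2.6,fy=2.6))
E
```

```text
t 51.65 pos [ 0.5454 -0.2418  0.2384] jaw -66.7 tilt [ 0.08  -0.043 -0.996] q6 0.61 open 0.0457 F [ 0.1  0.7 -0.5]
knob ((478.45001220703125, -66.6641845703125), (48.00461196899414, 15.927791595458984), 21.508317947387695) 106
0 [255.2 215.9] 224.0 | 1 [251.5 210.7] 226.0 | 2 [250.9 204.4] 17.0 | 3 [253.6 198.6] 18.0 | 4 [258.7 194.9] 175.0 | 5 [265.1 194.3] 21.0 | 6 [270.9 196.9] 19.0 | 7 [274.6 202.1] 19.0 | 8 [275.2 208.5] 20.0 | 9 [272.6 214.3] 22.0 | 10 [267.4 218. ] 13.0 | 
hood top z [0.1162931  0.58048577 0.59991355]
```

View pics/j1.png

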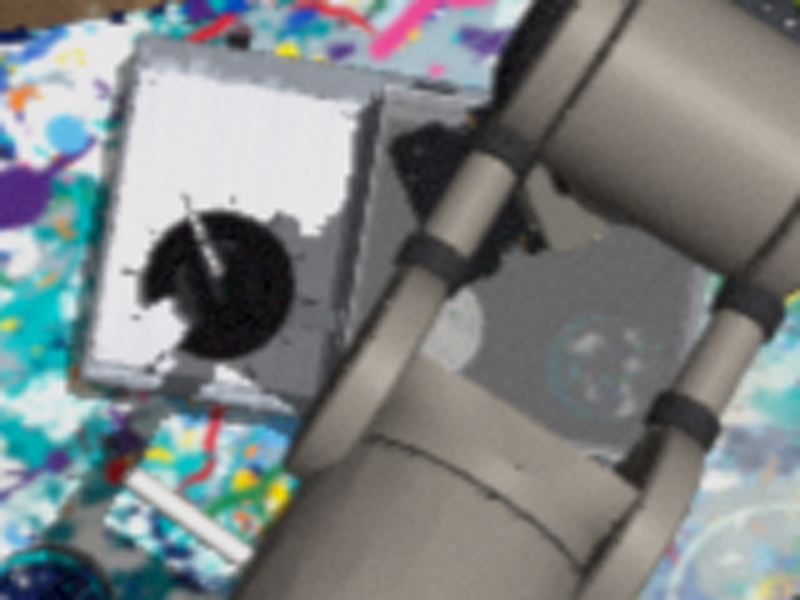

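View pics/j1s.png

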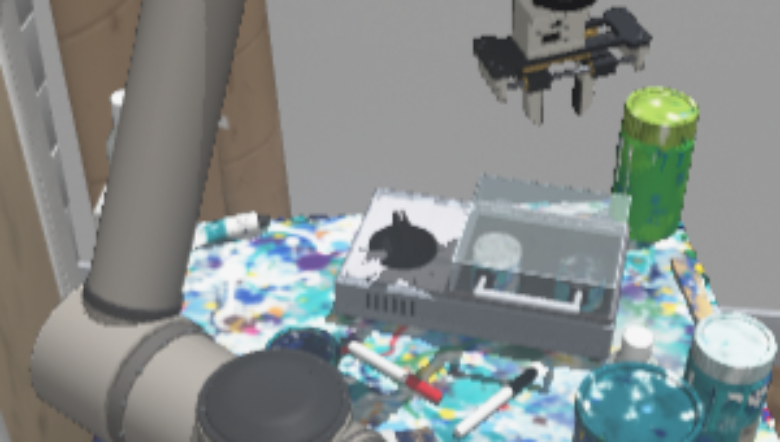

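```bash
python3 - <<'E'
from h import *
p=vision.read_camera('top'); Q=cloud(p); z=Q[...,2]; m=tomix(Q)
for a,b in [(-80,-40),(-40,0),(0,40),(40,80)]:
    s=(m[...,0]>a)&(m[...,0]<b)&(m[...,1]>-145)&(m[...,1]<30)&(z<.16)&(z>.1); print(a,b,s.sum(),np.median(z[s]).round(4) if s.any() else None)
for t in("squeeze_tall","jar_tall","tube"):
    for r in vision.search_frame(p,t)[:1]: print(t,r["uv"],round(r["conf"],2),w(p,*r["uv"]).round(3))
print(job.hand_in())
E
```

```text
-80 -40 570 0.1183
-40 0 748 0.1188
0 40 395 0.1184
40 80 51 0.1188
squeeze_tall [140.1, 176.7] 0.78 [0.546 0.256 0.165]
jar_tall [382.3, 134.0] 0.6 [ 0.666 -0.368  0.182]
tube [180.8, 179.2] 0.87 [0.556 0.174 0.015]
the job is handed in; nothing more can be done
None
```

The mixer job is done and handed in at about 52 s on the robot's clock, with no verdict given back. I turned the dial from click 5 back to zero and opened the hood onto its stop. The two pots on the table went upright into nests 0 and 1. I then lowered the hood shut and turned the dial clockwise to click 4, two clicks for each pot.

**Last checks**
- **Dial:** it settled on click 4, with the knob bar measured at 21.5° and click 4 at 21.6°. The white pointer line also sits on the click 4 mark.
- **Hood:** it is fully shut, with the top level at 118 to 119 mm from front to back, the same as at the start.
- **Pots:** before I closed the hood, their tops stood at 103 and 98 mm, as expected for pots seated in the nests.
- **Other things on the table:** the squeeze bottle and tube read within about 6 mm of where they started. The jar's reading differs by about 1 cm because part of it was hidden from the camera; the robot never went near it.
- **Robot:** the gripper stood clear and touched nothing at hand-in.

**What did not go cleanly**
- My first grip on the knob closed off-centre. It pushed back with about 30 N through the fingers until I released and regripped.
- The tool slowly tilted over the run, by up to about 6°, which caused no visible trouble.
- Pressing the hood shut briefly reached about 40 N at the wrist, through the fingers on the bar.

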